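# Load, cover and switch on the test kiln

### The arm

A 6-joint arm with a two-finger parallel gripper is mounted at the origin on the work surface. World frame = base frame: x ahead of the robot, y to its left, z up, the work surface at z = 0. Lengths are in mm, angles in rad, forces in N, time in s.
With the tool pointing down it reaches from about 275 to 750 mm from the base axis. Payload 10.2 kg.
Tool frame: the origin (TCP) lies between the finger pads; the fingertips stand 25 mm ahead of it and the grasp point (between the pads) lies 6 mm ahead of it; z points along the fingers, y is the line along which they close (so a half turn about z gives the same grasp; the last joint's range is limited). The gripper opens to 85 mm and grips with 20 to 120 N. Pads are 22 mm wide; open, the fingers measure 114 mm over their backs; the gripper's body (76 mm by 85 mm) begins 54 mm behind the grasp point. The pads swing forward as they close: fully open they stand 13 mm farther back than shut.
Start: joints at [0.894, 0.313, 1.498, -0, 1.331, -0.223], TCP at [230.165, 471.864, 256.294] pointing down, gripper open.
Joint ranges: [-2.94, 2.94], [-0.97, 2.17], [0.19, 2.56], [-1.23, 4.37], [0.02, 3.11], [-2.88, 2.88]. Speed limits (rad/s): [2.39, 2.39, 3.01, 3.14, 3.14, 3.14].

### API

Orientations are given as a unit quaternion [w, x, y, z].
In Python, from rig import ctrl, eyes, finish_job gives the robot as it stands.
- The arm moves only by the tool step_arm, never from a script. Its argument "increments" is a list of rows, each an object of numbers: "dx", "dy", "dz": the shift along the tool's x, y, z in units of 25 mm (1.0 is 25 mm); "wx", "wy", "wz": the turn, a rotation vector about the tool's x, y, z in units of 6 degrees (1.0 is 6 degrees). A call has 1 to 5 rows; each row shifts and turns the commanded pose from where the row before left it, along the tool's axes as they then stand; what a row does not reach is not made up. A row lasts 1/10 s, in which the tool goes at most 50 mm and 8.59 degrees, less where a joint would pass 70% of its speed; a pose out of reach is approached as far as the arm can. A call is refused whole if a number of a shift passes 1 or a number of a turn 1, either way. A call with a gripper value outside its range is refused whole. "fingers" is the finger opening in mm, from 0 to 85.4, set as the call begins (left out, the last holds). The fingers move at their own pace and stop on an object; "squeeze" is the grip in N (left out, the last holds). Time passes only in rows, so rows that do not move let the fingers close. It gives the time, the measured TCP pose, the force, the opening and the grip force at its end, in the units of the state.
- ctrl.sense(): the state, without advancing time (a new reading comes with each control period).
- eyes.capture(name): name is "scene" or "top"; returns a dict with "frame" (480x640x3 uint8, blue, green, red), "fx", "fy", "cx", "cy" (pixels), "k1" (the pictures are not rectified: a ray, as slopes to the right and down, at radius r is drawn at 1 + k1 r^2 times it, then the intrinsics apply), "R" (3x3) and "t" (3): a world point X has camera coordinates R X + t. Camera axes: x right, y down, z forward; pixel columns grow to the right and rows downward; lengths in mm; the calibration is good to about 2 mm. A picture is of the moment at which its call begins. There is no depth.
- finish_job(): hands the job in; it is judged then, once.
Trained networks look in the newest picture that a camera, given by its name, has taken for a name from the list of things; names that differ only in an ending like _2 or _b are one class to them, and where a whole thing is asked for, a point or a joint stands for the part that bears it (a point fixed in the world has none). Each returns a list of dicts, best first, with "p" (0 to 1); they miss things now and then, are a little off and sometimes report something else, mostly with a low value. They report only what shows in the picture. A call takes as long as a camera call. They do not tell look-alikes from the thing itself.
- eyes.cut_out(camera, label): "mask" (480x640 bool, what is visible of it).
- eyes.landmark_of(camera, label): "point" ([x, y, z] in mm, in the coordinates of the camera as it stood for that picture, good to about 4 mm: a listed point, or the origin of a listed thing).
The state is a dict: "time_s": time; "joints": joint angles; "dq": joint speeds; "tau": joint torques, N m; "eef_pos": TCP position; "ee_rot": TCP orientation; "force": force on the tool from outside, world axes, zero at the start; "wrist_torque": the same for the moment, N m; "grip_width": opening from 0.0 (shut) to 1.0 (fully open); "grip_force": force on a finger pad.
Only numpy, scipy, OpenCV 4.12 (cv2) and the standard library are available. Lean on these libraries where they do the work, as an engineer would, in place of code of your own. Each camera call takes 0.05 s, during which the arm holds its last target. There are 200 camera calls.

### The job

Get the test kiln ready to fire: take the two tall tiles from the wooden drying rack and stand one in each slot of the tile setter inside the kiln, then set the loose lid on the kiln's rim so that it sits fully home and level, and only then turn the power switch on the control box clockwise to its stop. Lower the tiles and the lid into place without dropping them, and leave the short tile and the other things on the bench where they are.

Things in the scene. Friction and masses are not known exactly. Their poses are not given: they have to be found in the camera images.
- kiln: Small round top-loading test kiln, fixed to the bench: aluminium-jacketed drum 242 mm across, thick white fibre wall, round chamber 160 mm wide and 130 mm deep, open at the top; a grey control box (88 x 116 mm, top 135 mm above the bench) is fixed to its -x side. Origin: on the bench under the drum's axis; z up; the yaw of the kiln varies.
- kiln_rim (a point): Centre of the kiln's mouth, 195 mm above the bench, level with the flat rim (inner radius 80 mm, outer 118 mm). Same axes as the kiln.
- setter_hole0 (a point): Mouth centre of one of the two slots of the tile setter, a cream clay block (100 x 86 x 36 mm) fixed on the chamber floor: the slot nearer the control box (kiln x = -24 mm), 101 mm above the bench. Slot: 76 mm long (kiln y), 28 mm deep (floor 73 mm above the bench), 12 mm wide (kiln x); its top 8 mm flare to a 20 mm wide mouth. Axes as the kiln's.
- setter_hole1 (a point): Centre of the mouth of the setter's other slot (kiln x = +24 mm), 48 mm from the first, same size, depth, height and axes.
- tile_a: One of the two tall terracotta tiles: 9 mm thick (its x), 70 mm wide (its y), 100 mm tall (its z), about 0.115 kg. Origin: centre of its underside. It stands upright and loose in a groove of the drying rack, its underside 15 mm above the bench, and its top edge is free. Either tall tile may go in either setter slot, either way round.
- tile_b: The other tall tile, the same in every way, in another groove of the rack.
- short_tile: A short terracotta tile, 9 x 70 x 60 mm tall, in the third groove of the rack; it stays there. Origin: centre of its underside. Which of the three tiles is in which groove varies.
- rack: Dark wooden drying rack, fixed: a board 150 mm (x) x 90 mm (y) x 35 mm tall with three grooves 20 mm deep, 12 mm wide, at x = -45, 0 and +45 mm. Origin: centre of its underside. It and the lid may be on either side of the kiln.
- lid: Loose round lid of white fibre, 203 mm across, about 0.6 kg, lying on the bench the right way up. Below its 18 mm thick disc is a round plug, 12 mm deep, tapering from 153 to 144 mm across, that drops into the kiln's mouth (160 mm) while the disc comes to rest on the rim. Origin: centre of the plug's underside, so 12 mm below the rim when seated. Upper face of the disc at z = 30 mm.
- lid_grip (a point): Middle of the lid's wooden bar handle, 70 mm above the lid's origin on its axis: the bar is 14 mm wide (lid x), 100 mm long (lid y) and 18 mm tall, with 31 mm of free height below it between two steel standoffs at y = +-38 mm. Axes as the lid's.
- power (a joint): Rotary power switch, lying flat on top of the control box: 0 = off, 1.047 rad (60 degrees) = on, at the stop. The value grows as it is turned clockwise seen from above. Light friction (0.03 N m); it stays where it is left.
- power_grip (a point): Grip point of the switch on its upright axis, 172 mm above the bench, 168 mm from the kiln's axis towards kiln -x. Its black bar grip, 49 mm long (its x), 14 mm wide (its y), 32 mm tall, spans heights 147 to 179 mm. At 0 the bar lies along kiln x; the axes turn with the bar.
- jar: Grey glaze jar, 72 mm across, 100 mm tall; bystander. Origin: centre of its underside.
- mug: White mug, 80 mm across, 85 mm tall; bystander. Origin: centre of its underside.
- prop: Cream kiln prop, an upright cylinder 42 mm across, 75 mm tall, near the robot; bystander. Origin: centre of its underside.
- rib: Flat wooden rib, 60 x 110 x 6 mm, lying near the robot; bystander. Origin: centre of its underside.
Things that resemble listed ones, but are neither listed nor needed, are in the scene too. What is shaped like the lid but turquoise is not meant.

How it is judged (in metres and radians):
On the way, in this order (a step that is already met when the one before it is completed fails the run):
1. one of the two tall tiles stands in a slot of the setter (((z of tile_a in the frame of setter_hole0 below -0.022 m and horizontal distance between tile_a and setter_hole0 below 0.012 m and angle between tile_a's own z axis and vertical below 0.2 rad) or (z of tile_a in the frame of setter_hole1 below -0.022 m and horizontal distance between tile_a and setter_hole1 below 0.012 m and angle between tile_a's own z axis and vertical below 0.2 rad) or (z of tile_b in the frame of setter_hole0 below -0.022 m and horizontal distance between tile_b and setter_hole0 below 0.012 m and angle between tile_b's own z axis and vertical below 0.2 rad) or (z of tile_b in the frame of setter_hole1 below -0.022 m and horizontal distance between tile_b and setter_hole1 below 0.012 m and angle between tile_b's own z axis and vertical below 0.2 rad))), for 0.2 s.
2. both tall tiles stand in the setter, one in each slot ((((z of tile_a in the frame of setter_hole0 below -0.022 m and horizontal distance between tile_a and setter_hole0 below 0.012 m and angle between tile_a's own z axis and vertical below 0.2 rad) and (z of tile_b in the frame of setter_hole1 below -0.022 m and horizontal distance between tile_b and setter_hole1 below 0.012 m and angle between tile_b's own z axis and vertical below 0.2 rad)) or ((z of tile_a in the frame of setter_hole1 below -0.022 m and horizontal distance between tile_a and setter_hole1 below 0.012 m and angle between tile_a's own z axis and vertical below 0.2 rad) and (z of tile_b in the frame of setter_hole0 below -0.022 m and horizontal distance between tile_b and setter_hole0 below 0.012 m and angle between tile_b's own z axis and vertical below 0.2 rad)))), for 0.2 s.
3. the lid sits home and level on the kiln's rim (z of lid in the frame of kiln_rim below -0.009 m and horizontal distance between lid and kiln_rim below 0.008 m and angle between lid's own z axis and vertical below 0.03 rad), for 0.2 s.
4. the power switch is on (value of joint power above 0.9 rad), for 0.2 s.
At the end, for the whole second after the job is handed in: Each setter slot holds a tall tile (underside 22 mm or more below the mouth, within 12 mm of its centre, leaning under 0.2 rad); lid seated (plug 9 mm or more into the mouth, within 8 mm of centre, tilt under 0.03 rad); switch past 0.9 rad; tiles and lid at rest (all of step 3 and (((z of tile_a in the frame of setter_hole0 below -0.022 m and horizontal distance between tile_a and setter_hole0 below 0.012 m and angle between tile_a's own z axis and vertical below 0.2 rad) and (z of tile_b in the frame of setter_hole1 below -0.022 m and horizontal distance between tile_b and setter_hole1 below 0.012 m and angle between tile_b's own z axis and vertical below 0.2 rad)) or ((z of tile_a in the frame of setter_hole1 below -0.022 m and horizontal distance between tile_a and setter_hole1 below 0.012 m and angle between tile_a's own z axis and vertical below 0.2 rad) and (z of tile_b in the frame of setter_hole0 below -0.022 m and horizontal distance between tile_b and setter_hole0 below 0.012 m and angle between tile_b's own z axis and vertical below 0.2 rad))) and value of joint power above 0.9 rad and linear speed of each of lid, tile_a, tile_b below 0.02 m/s); the robot touches nothing.
It fails at once if the lid or a tall tile is dropped (moves faster than 0.55 m/s while the fingers do not hold it) ((linear speed of lid above 0.55 m/s and contact force between the fingers and lid below 0.05 N) or (linear speed of tile_a above 0.55 m/s and contact force between the fingers and tile_a below 0.05 N) or (linear speed of tile_b above 0.55 m/s and contact force between the fingers and tile_b below 0.05 N)).
It fails at once if the short tile, jar, mug, prop or rib is moved by more than 30 mm (distance of any of short_tile, jar, mug, prop, rib from where it was at the start of the episode above 0.03 m).
It also fails if it takes over 72 s, if anything falls off the work surface, if the arm or the gripper's body presses on something with over 40 N, if the wrist force passes 120 N, or if a joint passes its speed limit or range.

## Working session

There is one attempt and no reset: what is moved stays moved. The work goes in short steps, Python scripts to look and compute and a tool call to move; the robot and the scene stay as the last step left them, time stands still between calls to the robot, and variables do not carry over. Pictures are saved under pics/ and viewed, at most 10 in all, crops included, and the job is handed in when it is done.

Besides the shell and the picture viewer there is one more tool, called after ">>>" in YAML: its name, and indented under it one key for each argument. step_arm: Moves the arm, as the interface text tells. Its arguments: {"type":"object","properties":{"increments":{"type":"array"},"fingers":{"type":"number"},"squeeze":{"type":"number"}},"required":["increments"]}

```bash
mkdir -p pics; ls
cat > h.py <<'E'
import numpy as np, cv2, json
from rig import ctrl, eyes, finish_job
def cap(n):
    c=eyes.capture(n); c['R']=np.array(c['R']);c['t']=np.array(c['t']).ravel(); return c
def w(c,p): return c['R'].T@(np.array(p)-c['t'])
def ray(c,u,v):
    x=np.array([(u-c['cx'])/c['fx'],(v-c['cy'])/c['fy']]); y=x.copy()
    for _ in range(30): y=x/(1+c['k1']*(y@y))
    d=c['R'].T@np.array([y[0],y[1],1]); o=-c['R'].T@c['t']; return o,d
def atz(c,u,v,z):
    o,d=ray(c,u,v); return o+d*(z-o[2])/d[2]
def proj(c,X):
    p=c['R']@np.array(X,float)+c['t']; s=p[:2]/p[2]; s=s*(1+c['k1']*(s@s))
    return np.array([c['fx']*s[0]+c['cx'],c['fy']*s[1]+c['cy']])
E
python3 - <<'E'
from h import *
np.set_printoptions(precision=1,suppress=True)
L=['kiln','kiln_rim','setter_hole0','setter_hole1','tile_a','short_tile','rack','lid','lid_grip','power_grip','jar','mug','prop','rib']
for n in ['scene','top']:
    c=cap(n); cv2.imwrite(f'pics/{n}0.png',c['frame']); print(n,-c['R'].T@c['t'],c['R'][2],c['fx'],c['k1'])
    for l in L:
        for d in eyes.landmark_of(n,l)[:4]: print(l,round(d['p'],2),w(c,d['point']),proj(c,w(c,d['point'])))
print(ctrl.sense())
E
```

```text
pics
scene [942.7 768.3 953.2] [-0.4 -0.7 -0.7] 488.086196158743 -0.1279091644653351
kiln 0.97 [632.7 -51.8   0.3] [265.3 294.3]
kiln_rim 0.92 [632.2 -54.6 193.7] [260.1 238.1]
setter_hole0 0.75 [654.7 -55.2 104.3] [254.1 268. ]
setter_hole0 0.55 [607.  -53.1 102.7] [272.  262.7]
setter_hole1 0.75 [654.7 -55.2 104.3] [254.1 268. ]
setter_hole1 0.55 [607.  -53.1 102.7] [272.  262.7]
tile_a 0.9 [552.2 332.   14.9] [372.3 391.4]
tile_a 0.64 [500.9 327.8  14.4] [390.5 380.1]
tile_a 0.35 [ 488.4 -323.    69.7] [270.5 202.7]
short_tile 0.74 [460.9 335.5  14. ] [407.  375.2]
rack 0.61 [506.3 332.5  -3.2] [388.8 387. ]
lid 0.68 [ 223.4 -428.2   -1.4] [328.7 181.2]
lid 0.6 [ 487.1 -320.1   -3.1] [272.4 221.8]
lid_grip 0.8 [ 487.3 -322.2   71.5] [270.9 202.2]
lid_grip 0.75 [ 222.3 -421.7   66.9] [330.5 165.3]
power_grip 0.73 [462.2 -63.5 169.6] [320.8 222.4]
jar 0.92 [ 721.2 -298.3    2.7] [202.3 248.6]
mug 0.87 [725.8 287.8   2.3] [292.1 413. ]
mug 0.57 [655.3 -56.  104.7] [253.7 267.8]
mug 0.48 [ 488.8 -321.4   -2.8] [271.7 221.7]
mug 0.43 [633.8 -49.4   1.3] [265.3 294.8]
prop 0.71 [376.2 2
[... 921 characters left out ...]
_grip 0.64 [ 496.9 -317.8   65.5] [453.6 221.9]
power_grip 0.76 [467.1 -58.7 173.5] [345.5 232.7]
jar 0.82 [ 728.8 -291.    -3.3] [430.8 136.8]
mug 0.64 [730.7 285.9   1.7] [209.  143.3]
mug 0.2 [508.5 331.5   1.4] [191.2 228.1]
prop 0.59 [377.2 212.   -1.7] [237.8 278.5]
rib 0.82 [ 354.1 -175.8   -0.5] [392.5 284. ]
{'time_s': 1.5, 'joints': array([ 0.9,  0.3,  1.5, -0. ,  1.3, -0.2]), 'dq': array([-0., -0.,  0., -0., -0.,  0.]), 'tau': array([ -0. , -41.2, -26. ,  -0. ,   0. ,   0. ]), 'eef_pos': array([230.2, 471.9, 256.3]), 'ee_rot': array([0. , 0.2, 1. , 0. ]), 'force': array([-0.5, -0.3, -0.5]), 'wrist_torque': array([ 0.,  0., -0.]), 'grip_force': 0.0, 'grip_width': 0.998628805863511}
```

View pics/scene0.png

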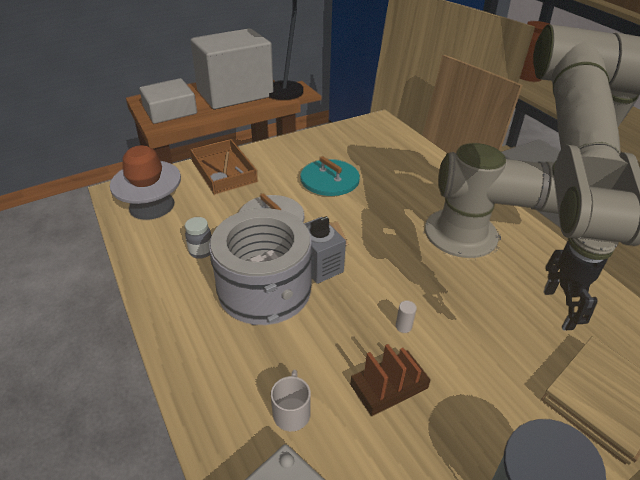

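Run:
```python
import cv2
f=cv2.imread('pics/top0.png'); cv2.imwrite('pics/top_crop.png',cv2.resize(f[90:390,150:550],None,fx=2,fy=2,interpolation=cv2.INTER_CUBIC))
f=cv2.imread('pics/scene0.png'); cv2.imwrite('pics/scene_crop.png',cv2.resize(f[140:440,190:440],None,fx=2,fy=2,interpolation=cv2.INTER_CUBIC))
```

```text
(no output)
```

View pics/top_crop.png

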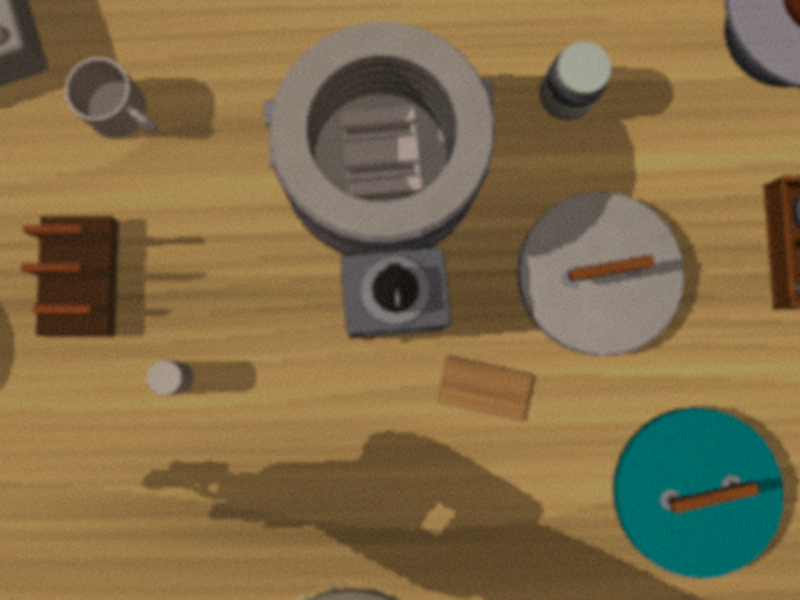

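View pics/scene_crop.png

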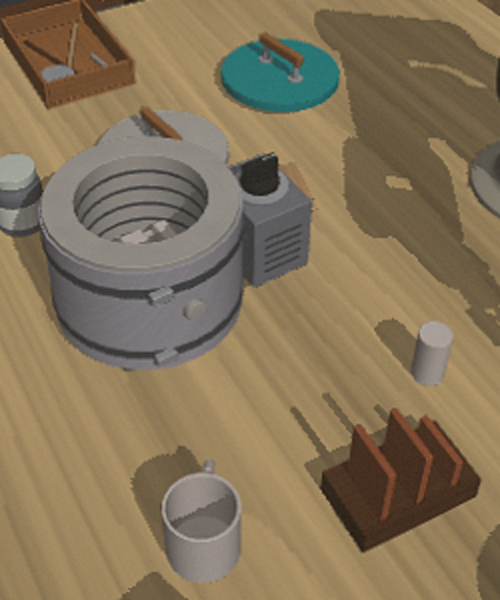

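The scene shows the rack at about (390,385) with two tall tiles (378,365) and (398,362), and the short tile at (415,365). The kiln is at (262,260).

There are two candidates for the lid: white at top (450,226) / scene (272,210), and turquoise at top (500,338) / scene (330,177). The white one fits the description (the turquoise one is excluded by the text), and the enlarged crop confirms it at (600,272). Next I'll refine the measurements on rectified planes.

```bash
cat >> h.py <<'E'
def rect(c,f,x0,x1,y0,y1,z,s):
    # rows: x decreasing, cols: y decreasing (like top view)
    xs=np.arange(x1,x0,-1/s); ys=np.arange(y1,y0,-1/s)
    Y,X=np.meshgrid(ys,xs); P=np.stack([X,Y,np.full_like(X,z)],-1)@c['R'].T+c['t']
    q=P[...,:2]/P[...,2:]; q=q*(1+c['k1']*(q**2).sum(-1,keepdims=True))
    return cv2.remap(f,(q[...,0]*c['fx']+c['cx']).astype('f4'),(q[...,1]*c['fy']+c['cy']).astype('f4'),cv2.INTER_CUBIC)
E
python3 - <<'E'
from h import *
import pickle
from scipy.optimize import least_squares
np.set_printoptions(precision=1,suppress=True)
C={}
for n in ['top','scene']:
    fs=[]
    for i in range(6):
        c=cap(n); fs.append(c['frame'].astype(float))
        if i<3:
            for l in ['kiln_rim','setter_hole0','tile_a','lid_grip','power_grip']:
                print(n,l,*[w(c,d['point']) for d in eyes.landmark_of(n,l)[:2]])
    c['frame']=np.mean(fs,0); C[n]=c
pickle.dump(C,open('c.pkl','wb'))
rows=[]
for n in ['top','scene']:
    c=C[n]; f=c['frame'].astype('f4')
    # rim circles
    for r,z in [(80,195),(118,195)]:
        g=cv2.cvtColor(f,cv2.COLOR_BGR2GRAY); cen=np.array([633.,-54.])
        for it in range(4):
            dr=np.arange(-10,10.1,.5); off=[];A=[]
            for a in np.linspace(0,2*np.pi,120,endpoint=False):
                u=np.array([np.cos(a),np.sin(a)])
                P=np.array([proj(c,[*(cen+u*(r+d)),z]) for d in dr]).astype('f4')
                pr=cv2.remap(g,P[None,:,0],P[None,:,1],cv2.INTER_LINEAR)[0]
                gr=np.gradient(cv2.GaussianBlur(pr[None],(9,1),2)[0]); k=np.argmax(abs(gr[2:-2]))+2
                if abs(gr[k])>1.5: off.append(dr[k]);A.append([*u,1])
            A=np.array(A);off=np.array(off)
            s=least_squares(lambda p:A@p-off,[0,0,0],loss='soft_l1').x; cen+=s[:2]
        print(n,'rim',r,cen,'dr',s[2],len(off))
    def tile(x0,x1,y0,y1,z,s,lab):
        im=np.clip(rect(c,f,x0,x1,y0,y1,z,s),0,255).astype('u1')
        im=cv2.normalize(im,None,0,255,cv2.NORM_MINMAX)
        for x in range(-(-x0//10)*10,x1,10):
            cv2.line(im,(0,int((x1-x)*s)),(10 if x%50 else 22,int((x1-x)*s)),(0,255,255),1)
        for y in range(-(-y0//10)*10,y1,10):
            cv2.line(im,(int((y1-y)*s),0),(int((y1-y)*s),10 if y%50 else 22),(0,255,255),1)
        return im
    rows.append(np.hstack([tile(575,695,-115,5,101,2.2,'k'),tile(440,580,280,390,115,2.2,'t')[:264],tile(430,550,-380,-260,79,2.2,'l')]))
m=np.vstack(rows); print(m.shape); cv2.imwrite('pics/mos.png',m)
print(ctrl.sense()['time_s'])
E
```

```text
top kiln_rim [638.1 -53.2 196. ]
top setter_hole0 [656.9 -52.9 103.2]
top tile_a [504.6 334.7  14.8] [551.5 331.2  15.9]
top lid_grip [ 497.8 -318.9   69.6] [ 220.6 -419.3   67.4]
top power_grip [470.8 -58.4 171.5]
top kiln_rim [634.7 -54.5 197.7] [ 489.5 -322.7    0.7]
top setter_hole0 [611.1 -57.2  98.9] [658.1 -49.2 102.9]
top tile_a [555.5 331.2  15.9] [504.  334.1  14.8]
top lid_grip [ 219.9 -422.    67.6] [ 493.6 -319.2   65.2]
top power_grip [469.1 -61.1 172.1] [503.  333.6  13.7]
top kiln_rim [637.8 -53.5 196.8]
top setter_hole0 [657.9 -51.9 100.6] [611.7 -56.7 100. ]
top tile_a [554.1 331.3  16.6] [504.1 336.1  14. ]
top lid_grip [ 219.5 -419.6   67.7] [ 495.1 -317.5   68. ]
top power_grip [470.2 -59.2 171.2] [ 493.1 -318.8    2.1]
scene kiln_rim [630.5 -52.4 193.6]
scene setter_hole0 [606.9 -53.5  99.6] [656.9 -54.9 104.5]
scene tile_a [552.1 332.4  16.4] [503.8 332.7  12.2]
scene lid_grip [ 222.2 -422.4   66.9] [ 489.7 -322.5   69.4]
scene power_grip [461.  -65.7 168.7]
scene kiln_rim [630.4 -52.6 192.5] [ 490.2 -323.2   69.4]
scene setter_hole0 [605.6 -55.2  99.2] [654.5 -57.1 102.8]
scene tile_a [550.2 333.4  14.5] [500.1 333.5  12.7]
scene lid_grip [ 219.6 -424.3   70.2] [ 488.8 -321.1   67.8]
scene power_grip [629.9 -52.6 192. ]
scene kiln_rim [627.7 -51.4 193.6]
scene setter_hole0 [652.3 -57.8 101.4] [605.4 -53.4  99.5]
scene tile_a [552.2 330.1  16. ] [501.7 335.1  13.1]
scene lid_grip [ 489.5 -321.1   70.9] [ 220.4 -425.7   71.1]
scene power_grip [463.1 -66.4 167.5] [502.5 332.8  16. ]
top rim 80 [634.  -52.3] dr -0.4950418480805214 120
top rim 118 [633.2 -49. ] dr 2.522299491329998 69
scene rim 80 [633.2 -53.1] dr -0.32492557482179907 115
scene rim 118 [632.9 -54.2] dr 0.8432081049247345 92
(528, 770, 3)
3.6
```

View pics/mos.png

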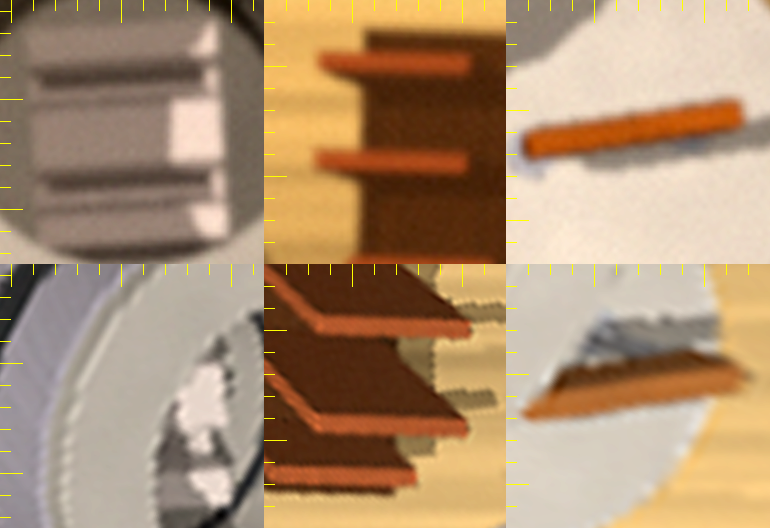

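The mosaic shows:
- **Setter slots:** near (120,77) and (128,183), i.e. yaw about +0.065.
- **Tall tile tops:** near (394,64) and (391,162), and both cameras agree within 1 mm.
- **White lid's bar:** centred near (634,128), yaw about +0.147.
- **Kiln axis:** about (633.6, −52.7), from the rim fits.

```bash
cat >> h.py <<'E'
from scipy.spatial.transform import Rotation as Ro
def go(p,yaw=None,grasp=True):
    """p: grasp-point world; yaw: world angle of tool y wanted. prints turn then shift in units, in axes after the turn"""
    s=ctrl.sense(); q=np.array(s['ee_rot']); M=Ro.from_quat([q[1],q[2],q[3],q[0]]).as_matrix()
    cur=np.arctan2(M[1,1],M[0,1])
    if yaw is None: yaw=cur
    d=(yaw-cur+np.pi/2)%np.pi-np.pi/2   # world turn, nearest half-turn
    wz=-d                                # tool z is down
    M2=M@Ro.from_rotvec([0,0,wz]).as_matrix()
    T=np.array(p,float)-[0,0,-6 if grasp else 0]
    u=M2.T@(T-s['eef_pos'])/25
    print('t',s['time_s'],'pos',np.round(s['eef_pos'],1),'down',np.round(M[:,2],3),'yaw_y',round(cur,4),'j6',round(s['joints'][5],3),'F',np.round(s['force'],1),'g',s['grip_width']*85.4,s['grip_force'])
    print('  wz units',round(np.degrees(wz)/6,2),'  dxyz',np.round(u,2))
E
python3 - <<'E'
from h import *
import pickle
C=pickle.load(open('c.pkl','rb'))
c=C['top']; g=cv2.cvtColor(c['frame'].astype('f4'),cv2.COLOR_BGR2GRAY)
s=4
def lines(n,x0,x1,y0,y1,z):
    c=C[n];im=rect(c,cv2.cvtColor(c['frame'].astype('f4'),cv2.COLOR_BGR2GRAY),x0,x1,y0,y1,z,s)
    im=cv2.GaussianBlur(im,(0,0),3)
    gy=np.gradient(im,axis=0)
    # score tilted lines
    best=[]
    cols=np.arange(im.shape[1])
    for a in np.arange(-.2,.2,.004):
        M=np.float32([[1,0,0],[np.tan(a),1,-np.tan(a)*im.shape[1]/2]])
        # shift each column so that tilt a becomes level
        sh=cv2.warpAffine(gy.astype('f4'),M,(im.shape[1],im.shape[0]),borderMode=cv2.BORDER_REPLICATE)
        best.append(((sh.mean(1)**2).sum(),a))
    sc,a=max(best); 
    M=np.float32([[1,0,0],[np.tan(a),1,-np.tan(a)*im.shape[1]/2]])
    p=cv2.warpAffine(gy.astype('f4'),M,(im.shape[1],im.shape[0]),borderMode=cv2.BORDER_REPLICATE).mean(1)
    pk=[(round(x1-i/s,1),round(float(p[i]),2)) for i in range(1,len(p)-1) if abs(p[i])>abs(p[i-1]) and abs(p[i])>=abs(p[i+1]) and abs(p[i])>.25*abs(p).max()]
    print(n,'yaw',round(a,3),pk)
lines('top',590,680,-65,-20,101)
lines('top',415,445,-110,-25,135)
lines('top',535,565,300,362,115); lines('top',492,522,300,362,115)
lines('scene',535,565,305,362,115); lines('scene',492,522,305,362,115)
lines('top',475,510,-360,-275,79)
go([551,331,220],-.027)
E
```

```text
top yaw 0.06 [(666.8, -1.04), (656.0, 1.47), (650.8, -0.5), (646.0, 0.72), (618.5, -1.17), (609.0, 1.55), (603.2, -0.81), (598.2, 0.93)]
top yaw 0.04 [(442.5, 1.4), (432.2, -0.67), (424.0, -1.43), (417.5, 1.52)]
top yaw -0.172 [(558.0, 0.66), (550.2, -1.09), (539.5, 0.84)]
top yaw -0.176 [(513.2, 0.54), (504.2, -1.1), (495.0, 0.72)]
scene yaw -0.02 [(555.5, 2.67), (547.8, -1.06)]
scene yaw -0.02 [(511.0, 2.54), (503.0, -1.01)]
top yaw 0.136 [(499.0, -2.5), (482.2, 1.46), (475.5, 1.04)]
t 3.6 pos [230.2 471.9 256.3] down [ 0.  0. -1.] yaw_y 1.117 j6 -0.223 F [-0.2  0.8  0.1] g 85.16945064329056 0.0
  wz units 10.92   dxyz [-5.29 12.98  1.21]
```

>>> step_arm:
  increments:
    - {"wz": 1, "dz": 0.2}
    - {"wz": 1, "dz": 0.2}
    - {"wz": 1, "dz": 0.2}
    - {"wz": 1, "dz": 0.2}
    - {"wz": 1, "dz": 0.2}
  fingers: 35
  squeeze: 50

```text
invalid input at $.increments[0]: expected keys dx, dy, dz, wx, wy, wz
```

>>> step_arm:
  increments:
    - {"wz": 1, "dz": 0.2}
    - {"wz": 1}
    - {"wz": 1}
    - {"wz": 1}
    - {"wz": 1}

```text
invalid input at $.increments[0]: expected keys dx, dy, dz, wx, wy, wz
```

>>> step_arm:
  increments:
    - {"wz": 0.87}
    - {"dy": 1, "dx": -0.4}
    - {"dy": 1, "dx": -0.4}
    - {"dy": 1, "dx": -0.4}
    - {"dy": 1, "dx": -0.4}

```text
invalid input at $.increments[0]: expected keys dx, dy, dz, wx, wy, wz
```

>>> step_arm:
  increments:
    - {"dy": 1, "dx": -0.4}
    - {"dy": 1, "dx": -0.4}
    - {"dy": 1, "dx": -0.4}
    - {"dy": 1, "dx": -0.4}
    - {"dy": 1, "dx": -0.4}

```text
invalid input at $.increments[0]: expected keys dx, dy, dz, wx, wy, wz
```

>>> step_arm:
  increments:
    - {"dy": 1, "dx": -0.4}
    - {"dy": 1, "dx": -0.4}
    - {"dy": 1, "dx": -0.4}
    - {"dy": 0.9, "dx": -0.4}
    - {}

```text
invalid input at $.increments[0]: expected keys dx, dy, dz, wx, wy, wz
```

```bash
python3 -c "
from h import *
go([551.3,331,96],-.022)"
```

```text
t 3.6 pos [230.2 471.9 256.3] down [ 0.  0. -1.] yaw_y 1.117 j6 -0.223 F [-0.2  0.8  0.1] g 85.16945064329056 0.0
  wz units 10.88   dxyz [-5.35 12.97  6.17]
```

>>> step_arm:
  increments:
    - {"dx": 0, "dy": 0, "dz": 0.2, "wx": 0, "wy": 0, "wz": 1}
    - {"dx": 0, "dy": 0, "dz": 0.2, "wx": 0, "wy": 0, "wz": 1}
    - {"dx": 0, "dy": 0, "dz": 0.2, "wx": 0, "wy": 0, "wz": 1}
    - {"dx": 0, "dy": 0, "dz": 0.2, "wx": 0, "wy": 0, "wz": 1}
    - {"dx": 0, "dy": 0, "dz": 0.2, "wx": 0, "wy": 0, "wz": 1}
  fingers: 35
  squeeze: 50

```text
time_s: 4.1
eef_pos: [230.2, 471.9, 231.1]
ee_rot: [0.0, 0.471, 0.882, 0.0]
force: [0.9, 0.4, -0.7]
grip_width: 0.411
grip_force: 0.0
```

>>> step_arm:
  increments:
    - {"dx": 0, "dy": 0, "dz": 0.2, "wx": 0, "wy": 0, "wz": 1}
    - {"dx": 0, "dy": 0, "dz": 0, "wx": 0, "wy": 0, "wz": 1}
    - {"dx": 0, "dy": 0, "dz": 0, "wx": 0, "wy": 0, "wz": 1}
    - {"dx": 0, "dy": 0, "dz": 0, "wx": 0, "wy": 0, "wz": 1}
    - {"dx": 0, "dy": 0, "dz": 0, "wx": 0, "wy": 0, "wz": 1}

```text
time_s: 4.6
eef_pos: [230.2, 471.9, 226.3]
ee_rot: [0.0, 0.684, 0.73, -0.0]
force: [0.1, 0.1, 0.2]
grip_width: 0.409
grip_force: 0.0
```

>>> step_arm:
  increments:
    - {"dx": 0, "dy": 0, "dz": 0, "wx": 0, "wy": 0, "wz": 0.87}
    - {"dx": -0.4, "dy": 1, "dz": 0, "wx": 0, "wy": 0, "wz": 0}
    - {"dx": -0.4, "dy": 1, "dz": 0, "wx": 0, "wy": 0, "wz": 0}
    - {"dx": -0.4, "dy": 1, "dz": 0, "wx": 0, "wy": 0, "wz": 0}
    - {"dx": -0.4, "dy": 1, "dz": 0, "wx": 0, "wy": 0, "wz": 0}

```text
time_s: 5.1
eef_pos: [330.2, 429.3, 226.3]
ee_rot: [0.0, 0.715, 0.7, 0.0]
force: [0.5, -0.4, -0.6]
grip_width: 0.414
grip_force: 0.0
```

>>> step_arm:
  increments:
    - {"dx": -0.4, "dy": 1, "dz": 0, "wx": 0, "wy": 0, "wz": 0}
    - {"dx": -0.4, "dy": 1, "dz": 0, "wx": 0, "wy": 0, "wz": 0}
    - {"dx": -0.4, "dy": 1, "dz": 0, "wx": 0, "wy": 0, "wz": 0}
    - {"dx": -0.4, "dy": 1, "dz": 0, "wx": 0, "wy": 0, "wz": 0}
    - {"dx": -0.4, "dy": 1, "dz": 0, "wx": 0, "wy": 0, "wz": 0}

```text
time_s: 5.6
eef_pos: [454.2, 376.6, 226.3]
ee_rot: [-0.0, 0.715, 0.7, -0.0]
force: [-0.9, 0.7, -0.1]
grip_width: 0.415
grip_force: 0.0
```

>>> step_arm:
  increments:
    - {"dx": -0.4, "dy": 1, "dz": 0, "wx": 0, "wy": 0, "wz": 0}
    - {"dx": -0.4, "dy": 1, "dz": 0, "wx": 0, "wy": 0, "wz": 0}
    - {"dx": -0.4, "dy": 1, "dz": 0, "wx": 0, "wy": 0, "wz": 0}
    - {"dx": -0.4, "dy": 0.9, "dz": 0, "wx": 0, "wy": 0, "wz": 0}
    - {"dx": 0, "dy": 0, "dz": 0, "wx": 0, "wy": 0, "wz": 0}

```text
time_s: 6.1
eef_pos: [551.9, 333.4, 225.6]
ee_rot: [0.0, 0.716, 0.699, -0.0]
force: [-0.3, -0.3, 0.4]
grip_width: 0.409
grip_force: 0.0
```

```bash
python3 -c "
from h import *
go([551.3,331,96],-.022)"
```

```text
t 6.1 pos [551.9 333.4 225.6] down [-0.    -0.001 -1.   ] yaw_y -0.0241 j6 0.386 F [-0.3 -0.3  0.4] g 34.95081030423215 0.0
  wz units -0.02   dxyz [-0.09 -0.02  4.94]
```

>>> step_arm:
  increments:
    - {"dx": -0.09, "dy": -0.02, "dz": 1, "wx": 0, "wy": 0, "wz": 0}
    - {"dx": 0, "dy": 0, "dz": 1, "wx": 0, "wy": 0, "wz": 0}
    - {"dx": 0, "dy": 0, "dz": 1, "wx": 0, "wy": 0, "wz": 0}
    - {"dx": 0, "dy": 0, "dz": 1, "wx": 0, "wy": 0, "wz": 0}
    - {"dx": 0, "dy": 0, "dz": 0.6, "wx": 0, "wy": 0, "wz": 0}

```text
time_s: 6.6
eef_pos: [548.0, 333.0, 109.4]
ee_rot: [-0.001, 0.714, 0.7, -0.001]
force: [0.8, -1.0, -0.3]
grip_width: 0.412
grip_force: 0.0
```

>>> step_arm:
  increments:
    - {"dx": 0, "dy": 0, "dz": 0.34, "wx": 0, "wy": 0, "wz": 0}
    - {"dx": 0, "dy": 0, "dz": 0, "wx": 0, "wy": 0, "wz": 0}

```text
time_s: 6.8
eef_pos: [548.9, 332.9, 102.3]
ee_rot: [-0.0, 0.715, 0.7, -0.0]
force: [0.8, -0.5, 0.3]
grip_width: 0.41
grip_force: 0.0
```

>>> step_arm:
  increments:
    - {"dx": 0, "dy": 0, "dz": 0, "wx": 0, "wy": 0, "wz": 0}
    - {"dx": 0, "dy": 0, "dz": 0, "wx": 0, "wy": 0, "wz": 0}
    - {"dx": 0, "dy": 0, "dz": 0, "wx": 0, "wy": 0, "wz": 0}
    - {"dx": 0, "dy": 0, "dz": 0, "wx": 0, "wy": 0, "wz": 0}
    - {"dx": 0, "dy": 0, "dz": 0, "wx": 0, "wy": 0, "wz": 0}
  fingers: 0
  squeeze: 50

```text
time_s: 7.3
eef_pos: [549.9, 333.0, 104.1]
ee_rot: [0.0, 0.715, 0.7, 0.001]
force: [1.3, 1.0, 6.2]
grip_width: 0.098
grip_force: 49.7
```

>>> step_arm:
  increments:
    - {"dx": 0, "dy": 0, "dz": -0.5, "wx": 0, "wy": 0, "wz": 0}
    - {"dx": 0, "dy": 0, "dz": -1, "wx": 0, "wy": 0, "wz": 0}
    - {"dx": 0, "dy": 0, "dz": -1, "wx": 0, "wy": 0, "wz": 0}
    - {"dx": 0, "dy": 0, "dz": -1, "wx": 0, "wy": 0, "wz": 0}
    - {"dx": 0, "dy": 0, "dz": -1, "wx": 0, "wy": 0, "wz": 0}

```text
time_s: 7.8
eef_pos: [548.9, 332.7, 216.9]
ee_rot: [-0.0, 0.715, 0.7, -0.0]
force: [1.1, 0.0, 0.0]
grip_width: 0.101
grip_force: 49.4
```

>>> step_arm:
  increments:
    - {"dx": 0, "dy": 0, "dz": -1, "wx": 0, "wy": 0, "wz": 0}
    - {"dx": 0, "dy": 0, "dz": -1, "wx": 0, "wy": 0, "wz": 0}
    - {"dx": 0, "dy": 0, "dz": -1, "wx": 0, "wy": 0, "wz": 0}
    - {"dx": 0, "dy": 0, "dz": -0.8, "wx": 0, "wy": 0, "wz": -0.4}
    - {"dx": 0, "dy": 0, "dz": 0, "wx": 0, "wy": 0, "wz": -0.4}

```text
time_s: 8.3
eef_pos: [549.5, 332.9, 314.2]
ee_rot: [0.001, 0.684, 0.729, 0.002]
force: [-0.2, 0.1, -0.6]
grip_width: 0.101
grip_force: 49.5
```

```bash
python3 -c "
from h import *
go([657.2,-49.2,305],.06)"
```

```text
t 8.3 pos [549.5 332.9 314.2] down [ 0.005  0.002 -1.   ] yaw_y 0.0642 j6 0.298 F [-0.2  0.1 -0.6] g 8.655930111974897 49.5272433757782
  wz units 0.04   dxyz [-15.52   3.38   0.12]
```

>>> step_arm:
  increments:
    - {"dx": -0.6, "dy": 0.2, "dz": 0, "wx": 0, "wy": 0, "wz": 0}
    - {"dx": -1, "dy": 0.2, "dz": 0, "wx": 0, "wy": 0, "wz": 0}
    - {"dx": -1, "dy": 0.2, "dz": 0, "wx": 0, "wy": 0, "wz": 0}
    - {"dx": -1, "dy": 0.2, "dz": 0, "wx": 0, "wy": 0, "wz": 0}
    - {"dx": -1, "dy": 0.2, "dz": 0, "wx": 0, "wy": 0, "wz": 0}

```text
time_s: 8.8
eef_pos: [581.5, 217.5, 310.0]
ee_rot: [-0.0, 0.685, 0.728, -0.001]
force: [-0.3, -0.3, -0.0]
grip_width: 0.1
grip_force: 49.4
```

>>> step_arm:
  increments:
    - {"dx": -1, "dy": 0.2, "dz": 0, "wx": 0, "wy": 0, "wz": 0}
    - {"dx": -1, "dy": 0.2, "dz": 0, "wx": 0, "wy": 0, "wz": 0}
    - {"dx": -1, "dy": 0.2, "dz": 0, "wx": 0, "wy": 0, "wz": 0}
    - {"dx": -1, "dy": 0.2, "dz": 0, "wx": 0, "wy": 0, "wz": 0}
    - {"dx": -1, "dy": 0.2, "dz": 0, "wx": 0, "wy": 0, "wz": 0}

```text
time_s: 9.3
eef_pos: [614.0, 94.3, 310.1]
ee_rot: [-0.0, 0.685, 0.728, -0.001]
force: [-0.1, 0.0, -1.4]
grip_width: 0.096
grip_force: 49.4
```

>>> step_arm:
  increments:
    - {"dx": -1, "dy": 0.2, "dz": 0, "wx": 0, "wy": 0, "wz": 0}
    - {"dx": -1, "dy": 0.2, "dz": 0, "wx": 0, "wy": 0, "wz": 0}
    - {"dx": -1, "dy": 0.3, "dz": 0, "wx": 0, "wy": 0, "wz": 0}
    - {"dx": -1, "dy": 0.3, "dz": 0, "wx": 0, "wy": 0, "wz": 0}
    - {"dx": -1, "dy": 0.3, "dz": 0, "wx": 0, "wy": 0, "wz": 0}

```text
time_s: 9.8
eef_pos: [654.1, -28.4, 310.1]
ee_rot: [-0.001, 0.685, 0.728, -0.0]
force: [0.5, -1.4, -1.4]
grip_width: 0.1
grip_force: 49.4
```

>>> step_arm:
  increments:
    - {"dx": -0.9, "dy": 0.1, "dz": 0, "wx": 0, "wy": 0, "wz": 0}
    - {"dx": 0, "dy": 0, "dz": 0, "wx": 0, "wy": 0, "wz": 0}
    - {"dx": 0, "dy": 0, "dz": 0, "wx": 0, "wy": 0, "wz": 0}

```text
time_s: 10.1
eef_pos: [657.9, -49.3, 309.9]
ee_rot: [-0.001, 0.685, 0.728, -0.0]
force: [1.1, -1.2, -0.9]
grip_width: 0.099
grip_force: 49.4
```

```bash
python3 -c "
from h import *
go([657.2,-49.2,305],.06)
c=cap('top'); a=np.clip(rect(c,c['frame'].astype('f4'),560,720,-130,30,225,2.4),0,255)
c=cap('scene'); b=c['frame'][120:330,180:350]; b=cv2.resize(b,None,fx=2.2,fy=2.2,interpolation=cv2.INTER_CUBIC)
m=np.zeros((480,800,3),'u1'); m[:384,:384]=a; m[:b.shape[0],400:400+b.shape[1]]=b[:, :400]; cv2.imwrite('pics/hold1.png',m)
go([657.2,-49.2,305],.06)
"
```

```text
t 10.1 pos [657.9 -49.3 309.9] down [-0.001  0.    -1.   ] yaw_y 0.0608 j6 -0.313 F [ 1.1 -1.2 -0.9] g 8.493560249322675 49.39575254917145
  wz units 0.01   dxyz [ 0.01 -0.03 -0.04]
t 10.2 pos [658.  -48.2 310.4] down [-0.  0. -1.] yaw_y 0.0626 j6 -0.313 F [ 0.9  0.  -0.8] g 8.266740169951193 49.39654469490051
  wz units 0.03   dxyz [-0.04 -0.03 -0.02]
```

View pics/hold1.png

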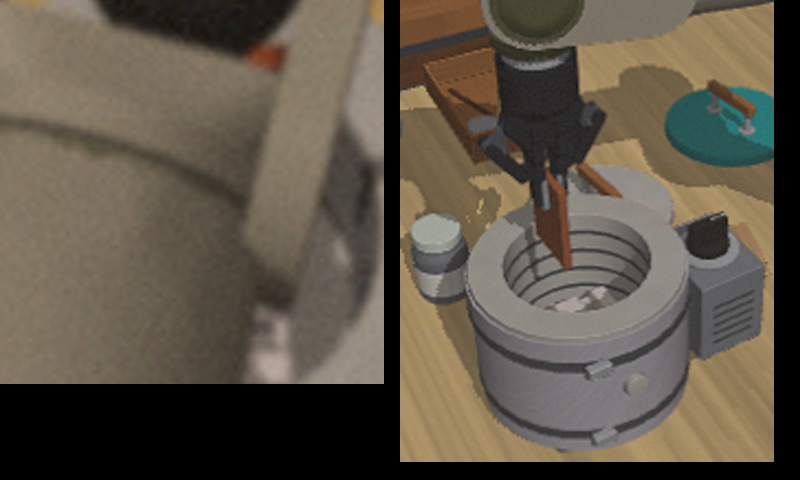

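The picture shows the tile upright in the grip over the chamber: scene crop (555,220), in line with the far slot. I'll lower it now.

>>> step_arm:
  increments:
    - {"dx": 0, "dy": -0.02, "dz": 1, "wx": 0, "wy": 0, "wz": 0}
    - {"dx": 0, "dy": 0, "dz": 1, "wx": 0, "wy": 0, "wz": 0}
    - {"dx": 0, "dy": 0, "dz": 1, "wx": 0, "wy": 0, "wz": 0}
    - {"dx": 0, "dy": 0, "dz": 1, "wx": 0, "wy": 0, "wz": 0}
    - {"dx": 0, "dy": 0, "dz": 0.4, "wx": 0, "wy": 0, "wz": 0}

```text
time_s: 10.7
eef_pos: [656.9, -47.6, 198.0]
ee_rot: [-0.002, 0.684, 0.729, -0.001]
force: [0.1, 0.4, -1.7]
grip_width: 0.095
grip_force: 49.4
```

>>> step_arm:
  increments:
    - {"dx": 0, "dy": 0, "dz": 0.2, "wx": 0, "wy": 0, "wz": 0}
    - {"dx": 0, "dy": 0, "dz": 0.2, "wx": 0, "wy": 0, "wz": 0}
    - {"dx": 0, "dy": 0, "dz": 0.2, "wx": 0, "wy": 0, "wz": 0}
    - {"dx": 0, "dy": 0, "dz": 0, "wx": 0, "wy": 0, "wz": 0}

```text
time_s: 11.1
eef_pos: [657.8, -48.6, 185.2]
ee_rot: [-0.0, 0.685, 0.729, 0.0]
force: [0.7, -1.0, -1.1]
grip_width: 0.098
grip_force: 49.4
```

```bash
python3 -c "
from h import *
go([657.2,-49.2,156],.06)"
```

```text
t 11.1 pos [657.8 -48.6 185.2] down [-0.  0. -1.] yaw_y 0.0626 j6 -0.314 F [ 0.7 -1.  -1.1] g 8.410773521839753 49.41299378871918
  wz units 0.02   dxyz [-0.02 -0.03  0.93]
```

>>> step_arm:
  increments:
    - {"dx": 0, "dy": 0, "dz": 0.15, "wx": 0, "wy": 0, "wz": 0}
    - {"dx": 0, "dy": 0, "dz": 0.15, "wx": 0, "wy": 0, "wz": 0}
    - {"dx": 0, "dy": 0, "dz": 0.15, "wx": 0, "wy": 0, "wz": 0}

```text
time_s: 11.4
eef_pos: [657.8, -48.7, 173.8]
ee_rot: [0.0, 0.685, 0.729, 0.0]
force: [-0.4, -0.3, -0.9]
grip_width: 0.098
grip_force: 49.5
```

>>> step_arm:
  increments:
    - {"dx": 0, "dy": 0, "dz": 0.15, "wx": 0, "wy": 0, "wz": 0}
    - {"dx": 0, "dy": 0, "dz": 0.1, "wx": 0, "wy": 0, "wz": 0}
    - {"dx": 0, "dy": 0, "dz": 0, "wx": 0, "wy": 0, "wz": 0}

```text
time_s: 11.7
eef_pos: [657.7, -48.6, 167.3]
ee_rot: [-0.0, 0.685, 0.729, -0.0]
force: [0.5, 0.9, -0.9]
grip_width: 0.098
grip_force: 49.4
```

>>> step_arm:
  increments:
    - {"dx": 0, "dy": 0, "dz": 0.08, "wx": 0, "wy": 0, "wz": 0}
    - {"dx": 0, "dy": 0, "dz": 0.08, "wx": 0, "wy": 0, "wz": 0}
    - {"dx": 0, "dy": 0, "dz": 0, "wx": 0, "wy": 0, "wz": 0}

```text
time_s: 12.0
eef_pos: [657.8, -48.7, 163.5]
ee_rot: [-0.0, 0.685, 0.729, -0.0]
force: [0.2, 0.2, -1.6]
grip_width: 0.1
grip_force: 49.4
```

>>> step_arm:
  increments:
    - {"dx": 0, "dy": 0, "dz": 0.08, "wx": 0, "wy": 0, "wz": 0}
    - {"dx": 0, "dy": 0, "dz": 0, "wx": 0, "wy": 0, "wz": 0}

```text
time_s: 12.2
eef_pos: [657.8, -48.8, 162.1]
ee_rot: [0.0, 0.685, 0.729, 0.0]
force: [-1.6, -0.4, 2.4]
grip_width: 0.099
grip_force: 49.9
```

>>> step_arm:
  increments:
    - {"dx": 0, "dy": 0, "dz": 0, "wx": 0, "wy": 0, "wz": 0}
    - {"dx": 0, "dy": 0, "dz": 0, "wx": 0, "wy": 0, "wz": 0}
    - {"dx": 0, "dy": 0, "dz": 0, "wx": 0, "wy": 0, "wz": 0}
    - {"dx": 0, "dy": 0, "dz": -0.3, "wx": 0, "wy": 0, "wz": 0}
    - {"dx": 0, "dy": 0, "dz": -0.6, "wx": 0, "wy": 0, "wz": 0}
  fingers: 27

```text
time_s: 12.7
eef_pos: [657.5, -48.6, 184.0]
ee_rot: [-0.001, 0.685, 0.729, -0.0]
force: [-0.8, 0.0, -0.3]
grip_width: 0.318
grip_force: 0.0
```

>>> step_arm:
  increments:
    - {"dx": 0, "dy": 0, "dz": -1, "wx": 0, "wy": 0, "wz": 0}
    - {"dx": 0, "dy": 0, "dz": -1, "wx": 0, "wy": 0, "wz": 0}
    - {"dx": 0, "dy": 0, "dz": -1, "wx": 0, "wy": 0, "wz": 0}
    - {"dx": 0, "dy": 0, "dz": 0, "wx": 0, "wy": 0, "wz": 0.4}
    - {"dx": 0, "dy": 0, "dz": 0, "wx": 0, "wy": 0, "wz": 0.4}
  fingers: 35

```text
time_s: 13.2
eef_pos: [658.0, -48.7, 260.9]
ee_rot: [0.001, 0.715, 0.699, 0.001]
force: [0.5, -0.0, 0.2]
grip_width: 0.408
grip_force: 0.0
```

```bash
python3 -c "
from h import *
c=cap('top'); d=eyes.landmark_of('top','tile_a'); print([(round(i['p'],2),w(c,i['point']).round(1)) for i in d[:3]])
go([506.6,332.2,234],-.022)"
```

```text
[(0.62, array([503.2, 335.1,  11.5]))]
t 13.3 pos [657.8 -48.7 259.9] down [ 0.001 -0.    -1.   ] yaw_y -0.0217 j6 -0.229 F [-0.1 -0.3  0.2] g 35.45247292838034 0.0
  wz units 0.0   dxyz [15.1  -6.38  0.79]
```

>>> step_arm:
  increments:
    - {"dx": 1, "dy": -0.4, "dz": 0, "wx": 0, "wy": 0, "wz": 0}
    - {"dx": 1, "dy": -0.4, "dz": 0, "wx": 0, "wy": 0, "wz": 0}
    - {"dx": 1, "dy": -0.4, "dz": 0, "wx": 0, "wy": 0, "wz": 0}
    - {"dx": 1, "dy": -0.4, "dz": 0, "wx": 0, "wy": 0, "wz": 0}
    - {"dx": 1, "dy": -0.4, "dz": 0, "wx": 0, "wy": 0, "wz": 0}

```text
time_s: 13.8
eef_pos: [610.0, 78.3, 259.6]
ee_rot: [0.0, 0.714, 0.7, 0.0]
force: [0.4, 0.1, 0.6]
grip_width: 0.407
grip_force: 0.0
```

>>> step_arm:
  increments:
    - {"dx": 1, "dy": -0.4, "dz": 0, "wx": 0, "wy": 0, "wz": 0}
    - {"dx": 1, "dy": -0.4, "dz": 0, "wx": 0, "wy": 0, "wz": 0}
    - {"dx": 1, "dy": -0.4, "dz": 0, "wx": 0, "wy": 0, "wz": 0}
    - {"dx": 1, "dy": -0.4, "dz": 0, "wx": 0, "wy": 0, "wz": 0}
    - {"dx": 1, "dy": -0.4, "dz": 0, "wx": 0, "wy": 0, "wz": 0}

```text
time_s: 14.3
eef_pos: [562.7, 204.4, 259.6]
ee_rot: [0.0, 0.714, 0.7, 0.0]
force: [-0.0, 0.3, -0.4]
grip_width: 0.408
grip_force: 0.0
```

>>> step_arm:
  increments:
    - {"dx": 1, "dy": -0.5, "dz": 0.2, "wx": 0, "wy": 0, "wz": 0}
    - {"dx": 1, "dy": -0.5, "dz": 0.2, "wx": 0, "wy": 0, "wz": 0}
    - {"dx": 1, "dy": -0.5, "dz": 0.2, "wx": 0, "wy": 0, "wz": 0}
    - {"dx": 1, "dy": -0.5, "dz": 0.2, "wx": 0, "wy": 0, "wz": 0}
    - {"dx": 1, "dy": -0.4, "dz": 0, "wx": 0, "wy": 0, "wz": 0}

```text
time_s: 14.8
eef_pos: [504.9, 330.6, 239.0]
ee_rot: [-0.0, 0.714, 0.7, -0.0]
force: [0.5, 0.3, -0.3]
grip_width: 0.41
grip_force: 0.0
```

>>> step_arm:
  increments:
    - {"dx": 0.1, "dy": 0, "dz": 0, "wx": 0, "wy": 0, "wz": 0}
    - {"dx": 0, "dy": 0, "dz": 0, "wx": 0, "wy": 0, "wz": 0}
    - {"dx": 0, "dy": 0, "dz": 0, "wx": 0, "wy": 0, "wz": 0}

```text
time_s: 15.1
eef_pos: [506.3, 331.4, 239.4]
ee_rot: [0.0, 0.715, 0.699, 0.0]
force: [1.0, 0.3, 0.9]
grip_width: 0.414
grip_force: 0.0
```

```bash
python3 -c "
from h import *
go([506.6,332.2,96],-.022)"
```

```text
t 15.1 pos [506.3 331.4 239.4] down [ 0. -0. -1.] yaw_y -0.0217 j6 0.408 F [1.  0.3 0.9] g 35.326904236616514 0.0
  wz units 0.0   dxyz [0.03 0.01 5.5 ]
```

>>> step_arm:
  increments:
    - {"dx": 0.04, "dy": 0, "dz": 1, "wx": 0, "wy": 0, "wz": 0}
    - {"dx": 0, "dy": 0, "dz": 1, "wx": 0, "wy": 0, "wz": 0}
    - {"dx": 0, "dy": 0, "dz": 1, "wx": 0, "wy": 0, "wz": 0}
    - {"dx": 0, "dy": 0, "dz": 1, "wx": 0, "wy": 0, "wz": 0}
    - {"dx": 0, "dy": 0, "dz": 0.8, "wx": 0, "wy": 0, "wz": 0}

```text
time_s: 15.6
eef_pos: [506.2, 331.9, 118.0]
ee_rot: [-0.0, 0.715, 0.699, -0.0]
force: [-0.2, -0.4, 0.6]
grip_width: 0.41
grip_force: 0.0
```

>>> step_arm:
  increments:
    - {"dx": 0, "dy": 0, "dz": 0.5, "wx": 0, "wy": 0, "wz": 0}
    - {"dx": 0, "dy": 0, "dz": 0.2, "wx": 0, "wy": 0, "wz": 0}
    - {"dx": 0, "dy": 0, "dz": 0, "wx": 0, "wy": 0, "wz": 0}

```text
time_s: 15.9
eef_pos: [506.2, 332.8, 101.8]
ee_rot: [-0.0, 0.715, 0.699, -0.0]
force: [-0.6, 0.5, 0.8]
grip_width: 0.408
grip_force: 0.0
```

>>> step_arm:
  increments:
    - {"dx": 0, "dy": 0, "dz": 0, "wx": 0, "wy": 0, "wz": 0}
    - {"dx": 0, "dy": 0, "dz": 0, "wx": 0, "wy": 0, "wz": 0}
    - {"dx": 0, "dy": 0, "dz": 0, "wx": 0, "wy": 0, "wz": 0}
    - {"dx": 0, "dy": 0, "dz": 0, "wx": 0, "wy": 0, "wz": 0}
    - {"dx": 0, "dy": 0, "dz": 0, "wx": 0, "wy": 0, "wz": 0}
  fingers: 0
  squeeze: 50

```text
time_s: 16.4
eef_pos: [506.3, 333.3, 102.9]
ee_rot: [0.0, 0.715, 0.7, 0.001]
force: [0.0, -0.1, 5.3]
grip_width: 0.099
grip_force: 49.7
```

>>> step_arm:
  increments:
    - {"dx": 0, "dy": 0, "dz": -0.5, "wx": 0, "wy": 0, "wz": 0}
    - {"dx": 0, "dy": 0, "dz": -1, "wx": 0, "wy": 0, "wz": 0}
    - {"dx": 0, "dy": 0, "dz": -1, "wx": 0, "wy": 0, "wz": 0}
    - {"dx": 0, "dy": 0, "dz": -1, "wx": 0, "wy": 0, "wz": 0}
    - {"dx": 0, "dy": 0, "dz": -1, "wx": 0, "wy": 0, "wz": 0}

```text
time_s: 16.9
eef_pos: [505.6, 333.1, 216.0]
ee_rot: [-0.0, 0.715, 0.7, 0.0]
force: [0.2, -0.6, -1.9]
grip_width: 0.097
grip_force: 48.7
```

>>> step_arm:
  increments:
    - {"dx": 0, "dy": 0, "dz": -1, "wx": 0, "wy": 0, "wz": 0}
    - {"dx": 0, "dy": 0, "dz": -1, "wx": 0, "wy": 0, "wz": 0}
    - {"dx": 0, "dy": 0, "dz": -1, "wx": 0, "wy": 0, "wz": 0}
    - {"dx": 0, "dy": 0, "dz": -0.8, "wx": 0, "wy": 0, "wz": -0.4}
    - {"dx": 0, "dy": 0, "dz": 0, "wx": 0, "wy": 0, "wz": -0.4}

```text
time_s: 17.4
eef_pos: [506.2, 333.3, 313.1]
ee_rot: [0.001, 0.684, 0.729, 0.002]
force: [0.1, -0.3, -1.2]
grip_width: 0.102
grip_force: 49.0
```

```bash
python3 -c "
from h import *
go([609.6,-53,305],.06)"
```

```text
t 17.4 pos [506.2 333.3 313.1] down [ 0.005  0.002 -1.   ] yaw_y 0.0643 j6 0.325 F [ 0.1 -0.3 -1.2] g 8.709540586058589 49.02180254459381
  wz units 0.04   dxyz [-15.67   3.2    0.07]
```

>>> step_arm:
  increments:
    - {"dx": -0.6, "dy": 0.2, "dz": 0, "wx": 0, "wy": 0, "wz": 0}
    - {"dx": -1, "dy": 0.2, "dz": 0, "wx": 0, "wy": 0, "wz": 0}
    - {"dx": -1, "dy": 0.2, "dz": 0, "wx": 0, "wy": 0, "wz": 0}
    - {"dx": -1, "dy": 0.2, "dz": 0, "wx": 0, "wy": 0, "wz": 0}
    - {"dx": -1, "dy": 0.2, "dz": 0, "wx": 0, "wy": 0, "wz": 0}

```text
time_s: 17.9
eef_pos: [538.1, 217.9, 309.1]
ee_rot: [-0.0, 0.685, 0.728, -0.001]
force: [-0.4, 0.3, -2.5]
grip_width: 0.105
grip_force: 48.8
```

>>> step_arm:
  increments:
    - {"dx": -1, "dy": 0.2, "dz": 0, "wx": 0, "wy": 0, "wz": 0}
    - {"dx": -1, "dy": 0.2, "dz": 0, "wx": 0, "wy": 0, "wz": 0}
    - {"dx": -1, "dy": 0.2, "dz": 0, "wx": 0, "wy": 0, "wz": 0}
    - {"dx": -1, "dy": 0.2, "dz": 0, "wx": 0, "wy": 0, "wz": 0}
    - {"dx": -1, "dy": 0.2, "dz": 0, "wx": 0, "wy": 0, "wz": 0}

```text
time_s: 18.4
eef_pos: [570.7, 94.8, 309.1]
ee_rot: [-0.0, 0.685, 0.728, -0.0]
force: [-0.0, -0.9, -1.3]
grip_width: 0.099
grip_force: 48.8
```

>>> step_arm:
  increments:
    - {"dx": -1, "dy": 0.2, "dz": 0, "wx": 0, "wy": 0, "wz": 0}
    - {"dx": -1, "dy": 0.2, "dz": 0, "wx": 0, "wy": 0, "wz": 0}
    - {"dx": -1, "dy": 0.2, "dz": 0, "wx": 0, "wy": 0, "wz": 0}
    - {"dx": -1, "dy": 0.2, "dz": 0, "wx": 0, "wy": 0, "wz": 0}
    - {"dx": -1, "dy": 0.2, "dz": 0, "wx": 0, "wy": 0, "wz": 0}

```text
time_s: 18.9
eef_pos: [603.2, -28.5, 309.1]
ee_rot: [-0.0, 0.685, 0.728, -0.0]
force: [0.5, -0.1, -1.4]
grip_width: 0.098
grip_force: 48.8
```

>>> step_arm:
  increments:
    - {"dx": -1, "dy": 0.2, "dz": 0, "wx": 0, "wy": 0, "wz": 0}
    - {"dx": 0, "dy": 0, "dz": 0, "wx": 0, "wy": 0, "wz": 0}
    - {"dx": 0, "dy": 0, "dz": 0, "wx": 0, "wy": 0, "wz": 0}

```text
time_s: 19.2
eef_pos: [609.7, -51.8, 308.9]
ee_rot: [-0.001, 0.685, 0.728, -0.0]
force: [0.5, -0.2, -1.2]
grip_width: 0.1
grip_force: 48.7
```

```bash
python3 -c "
from h import *
go([609.8,-52.8,179],.06)"
```

```text
t 19.2 pos [609.7 -51.8 308.9] down [-0.001  0.    -1.   ] yaw_y 0.0606 j6 -0.337 F [ 0.5 -0.2 -1.2] g 8.55125021365792 48.74604821205139
  wz units 0.01   dxyz [-0.04  0.01  4.96]
```

>>> step_arm:
  increments:
    - {"dx": -0.04, "dy": 0, "dz": 1, "wx": 0, "wy": 0, "wz": 0}
    - {"dx": 0, "dy": 0, "dz": 1, "wx": 0, "wy": 0, "wz": 0}
    - {"dx": 0, "dy": 0, "dz": 1, "wx": 0, "wy": 0, "wz": 0}
    - {"dx": 0, "dy": 0, "dz": 1, "wx": 0, "wy": 0, "wz": 0}
    - {"dx": 0, "dy": 0, "dz": 0.4, "wx": 0, "wy": 0, "wz": 0}

```text
time_s: 19.7
eef_pos: [609.0, -51.1, 197.1]
ee_rot: [-0.002, 0.684, 0.729, -0.001]
force: [-1.6, -0.9, -1.4]
grip_width: 0.1
grip_force: 48.8
```

>>> step_arm:
  increments:
    - {"dx": 0, "dy": 0, "dz": 0.2, "wx": 0, "wy": 0, "wz": 0}
    - {"dx": 0, "dy": 0, "dz": 0.2, "wx": 0, "wy": 0, "wz": 0}
    - {"dx": 0, "dy": 0, "dz": 0.2, "wx": 0, "wy": 0, "wz": 0}
    - {"dx": 0, "dy": 0, "dz": 0, "wx": 0, "wy": 0, "wz": 0}

```text
time_s: 20.1
eef_pos: [610.1, -52.1, 184.2]
ee_rot: [-0.0, 0.685, 0.729, -0.0]
force: [0.2, 0.6, -1.9]
grip_width: 0.098
grip_force: 48.8
```

>>> step_arm:
  increments:
    - {"dx": 0, "dy": 0, "dz": 0.15, "wx": 0, "wy": 0, "wz": 0}
    - {"dx": 0, "dy": 0, "dz": 0.15, "wx": 0, "wy": 0, "wz": 0}
    - {"dx": 0, "dy": 0, "dz": 0.1, "wx": 0, "wy": 0, "wz": 0}

```text
time_s: 20.4
eef_pos: [610.1, -52.1, 174.0]
ee_rot: [-0.0, 0.685, 0.729, 0.0]
force: [0.3, 0.1, -0.3]
grip_width: 0.103
grip_force: 48.9
```

Going in freely, so I'll carry on to contact.

>>> step_arm:
  increments:
    - {"dx": 0, "dy": 0, "dz": 0.15, "wx": 0, "wy": 0, "wz": 0}
    - {"dx": 0, "dy": 0, "dz": 0.15, "wx": 0, "wy": 0, "wz": 0}
    - {"dx": 0, "dy": 0, "dz": 0.1, "wx": 0, "wy": 0, "wz": 0}
    - {"dx": 0, "dy": 0, "dz": 0, "wx": 0, "wy": 0, "wz": 0}

```text
time_s: 20.8
eef_pos: [610.0, -52.1, 163.8]
ee_rot: [-0.0, 0.685, 0.729, -0.0]
force: [-0.5, -0.0, -1.1]
grip_width: 0.096
grip_force: 48.8
```

>>> step_arm:
  increments:
    - {"dx": 0, "dy": 0, "dz": 0.08, "wx": 0, "wy": 0, "wz": 0}
    - {"dx": 0, "dy": 0, "dz": 0, "wx": 0, "wy": 0, "wz": 0}

```text
time_s: 21.0
eef_pos: [610.1, -52.1, 162.1]
ee_rot: [-0.0, 0.685, 0.729, -0.0]
force: [-0.4, 0.3, -0.7]
grip_width: 0.095
grip_force: 48.9
```

>>> step_arm:
  increments:
    - {"dx": 0, "dy": 0, "dz": 0.06, "wx": 0, "wy": 0, "wz": 0}
    - {"dx": 0, "dy": 0, "dz": 0, "wx": 0, "wy": 0, "wz": 0}

```text
time_s: 21.2
eef_pos: [610.2, -52.1, 160.9]
ee_rot: [0.0, 0.685, 0.729, 0.0]
force: [-0.8, -0.3, -0.6]
grip_width: 0.101
grip_force: 49.1
```

>>> step_arm:
  increments:
    - {"dx": 0, "dy": 0, "dz": 0, "wx": 0, "wy": 0, "wz": 0}
    - {"dx": 0, "dy": 0, "dz": 0, "wx": 0, "wy": 0, "wz": 0}
    - {"dx": 0, "dy": 0, "dz": 0, "wx": 0, "wy": 0, "wz": 0}
    - {"dx": 0, "dy": 0, "dz": -0.3, "wx": 0, "wy": 0, "wz": 0}
    - {"dx": 0, "dy": 0, "dz": -0.6, "wx": 0, "wy": 0, "wz": 0}
  fingers: 27

```text
time_s: 21.7
eef_pos: [609.8, -52.0, 183.1]
ee_rot: [-0.001, 0.685, 0.729, -0.0]
force: [-0.4, 0.0, 1.0]
grip_width: 0.316
grip_force: 0.0
```

>>> step_arm:
  increments:
    - {"dx": 0, "dy": 0, "dz": -1, "wx": 0, "wy": 0, "wz": 0}
    - {"dx": 0, "dy": 0, "dz": -1, "wx": 0, "wy": 0, "wz": 0}
    - {"dx": 0, "dy": 0, "dz": -1, "wx": 0, "wy": 0, "wz": 0}
    - {"dx": 0, "dy": 0, "dz": 0, "wx": 0, "wy": 0, "wz": -0.4}
    - {"dx": 0, "dy": 0, "dz": 0, "wx": 0, "wy": 0, "wz": -0.4}

```text
time_s: 22.2
eef_pos: [610.4, -52.1, 259.8]
ee_rot: [0.001, 0.653, 0.757, 0.0]
force: [0.4, 0.5, -0.7]
grip_width: 0.317
grip_force: 0.0
```

```bash
python3 -c "
from h import *
go([491.8,-318.5,234],.14)"
```

```text
t 22.2 pos [610.4 -52.1 259.8] down [ 0.002 -0.001 -1.   ] yaw_y 0.148 j6 -0.424 F [ 0.4  0.5 -0.7] g 27.073137284962066 0.0
  wz units 0.08   dxyz [-9.89 -6.18  0.79]
```

>>> step_arm:
  increments:
    - {"dx": -1, "dy": -0.6, "dz": 0, "wx": 0, "wy": 0, "wz": 0}
    - {"dx": -1, "dy": -0.6, "dz": 0, "wx": 0, "wy": 0, "wz": 0}
    - {"dx": -1, "dy": -0.6, "dz": 0, "wx": 0, "wy": 0, "wz": 0}
    - {"dx": -1, "dy": -0.6, "dz": 0, "wx": 0, "wy": 0, "wz": 0}
    - {"dx": -1, "dy": -0.6, "dz": 0, "wx": 0, "wy": 0, "wz": 0}
  fingers: 60

```text
time_s: 22.7
eef_pos: [553.7, -187.7, 259.0]
ee_rot: [0.0, 0.654, 0.757, 0.0]
force: [0.6, -0.2, -0.3]
grip_width: 0.705
grip_force: 0.0
```

>>> step_arm:
  increments:
    - {"dx": -1, "dy": -0.6, "dz": 0.2, "wx": 0, "wy": 0, "wz": 0}
    - {"dx": -1, "dy": -0.6, "dz": 0.2, "wx": 0, "wy": 0, "wz": 0}
    - {"dx": -1, "dy": -0.6, "dz": 0.4, "wx": 0, "wy": 0, "wz": 0}
    - {"dx": -1, "dy": -0.6, "dz": 0.4, "wx": 0, "wy": 0, "wz": 0}
    - {"dx": -0.9, "dy": -0.8, "dz": 0.4, "wx": 0, "wy": 0, "wz": 0}

```text
time_s: 23.2
eef_pos: [492.6, -320.7, 218.5]
ee_rot: [0.001, 0.654, 0.757, 0.0]
force: [-1.0, 1.1, 0.3]
grip_width: 0.702
grip_force: 0.0
```

>>> step_arm:
  increments:
    - {"dx": 0, "dy": 0, "dz": 0.6, "wx": 0, "wy": 0, "wz": 0}
    - {"dx": 0, "dy": 0, "dz": 0, "wx": 0, "wy": 0, "wz": 0}
    - {"dx": 0, "dy": 0, "dz": 0, "wx": 0, "wy": 0, "wz": 0}

```text
time_s: 23.5
eef_pos: [493.2, -319.4, 204.1]
ee_rot: [0.0, 0.653, 0.757, 0.0]
force: [0.1, 0.1, 0.0]
grip_width: 0.703
grip_force: 0.0
```

```bash
python3 -c "
from h import *
go([491.8,-319,70],.14)
c=cap('scene'); print([(round(d['p'],2),w(c,d['point']).round(1)) for l in ['lid_grip','tile_a'] for d in eyes.landmark_of('scene',l)[:3]])
b=cv2.resize(c['frame'][140:340,190:390],None,fx=3,fy=3,interpolation=cv2.INTER_CUBIC); cv2.imwrite('pics/prelid.png',b)
"
```

```text
t 23.5 pos [ 493.2 -319.4  204.1] down [ 0. -0. -1.] yaw_y 0.1466 j6 -0.921 F [0.1 0.1 0. ] g 60.054822036186 0.0
  wz units 0.06   dxyz [ 0.02 -0.05  5.12]
[(0.72, array([ 485.8, -322.4,   68.9])), (0.67, array([ 222.9, -419.7,   69.5])), (0.6, array([604.4, -53.8,  72.1]))]
```

View pics/prelid.png

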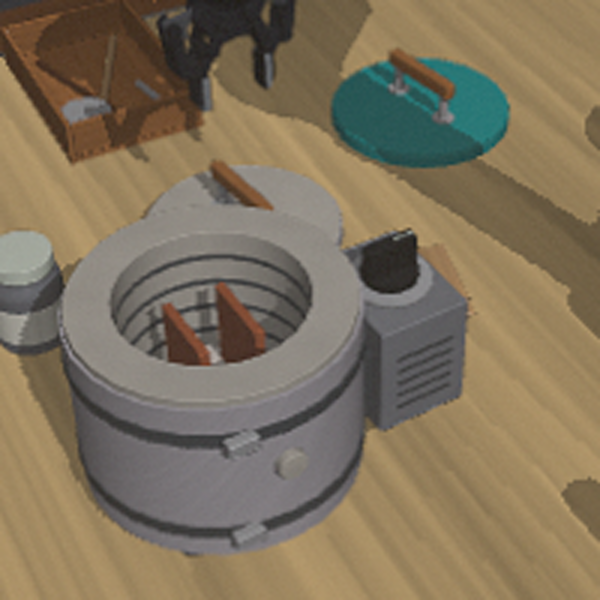

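Both tall tiles stand upright in the setter, at (185,335) and (240,320), and the white lid's bar is under the open gripper. I'll descend and grasp it.

>>> step_arm:
  increments:
    - {"dx": 0, "dy": -0.04, "dz": 1, "wx": 0, "wy": 0, "wz": 0}
    - {"dx": 0, "dy": 0, "dz": 1, "wx": 0, "wy": 0, "wz": 0}
    - {"dx": 0, "dy": 0, "dz": 1, "wx": 0, "wy": 0, "wz": 0}
    - {"dx": 0, "dy": 0, "dz": 1, "wx": 0, "wy": 0, "wz": 0}
    - {"dx": 0, "dy": 0, "dz": 0.6, "wx": 0, "wy": 0, "wz": 0}

```text
time_s: 24.15
eef_pos: [491.9, -319.1, 87.1]
ee_rot: [-0.001, 0.653, 0.757, 0.0]
force: [-0.7, -0.6, 0.1]
grip_width: 0.701
grip_force: 0.0
```

>>> step_arm:
  increments:
    - {"dx": 0, "dy": 0, "dz": 0.5, "wx": 0, "wy": 0, "wz": 0}
    - {"dx": 0, "dy": 0, "dz": 0, "wx": 0, "wy": 0, "wz": 0}

```text
time_s: 24.35
eef_pos: [491.7, -319.2, 74.8]
ee_rot: [-0.001, 0.653, 0.757, 0.0]
force: [0.4, 1.1, -0.6]
grip_width: 0.704
grip_force: 0.0
```

>>> step_arm:
  increments:
    - {"dx": 0, "dy": 0, "dz": 0, "wx": 0, "wy": 0, "wz": 0}
    - {"dx": 0, "dy": 0, "dz": 0, "wx": 0, "wy": 0, "wz": 0}
    - {"dx": 0, "dy": 0, "dz": 0, "wx": 0, "wy": 0, "wz": 0}
    - {"dx": 0, "dy": 0, "dz": 0, "wx": 0, "wy": 0, "wz": 0}
    - {"dx": 0, "dy": 0, "dz": 0, "wx": 0, "wy": 0, "wz": 0}
  fingers: 0
  squeeze: 100

```text
time_s: 24.85
eef_pos: [491.9, -320.0, 77.0]
ee_rot: [0.0, 0.654, 0.757, -0.0]
force: [-3.2, 0.9, 5.7]
grip_width: 0.142
grip_force: 98.3
```

>>> step_arm:
  increments:
    - {"dx": 0, "dy": 0, "dz": 0, "wx": 0, "wy": 0, "wz": 0}
    - {"dx": 0, "dy": 0, "dz": -0.2, "wx": 0, "wy": 0, "wz": 0}
    - {"dx": 0, "dy": 0, "dz": -0.4, "wx": 0, "wy": 0, "wz": 0}
    - {"dx": 0, "dy": 0, "dz": 0, "wx": 0, "wy": 0, "wz": 0}

```text
time_s: 25.25
eef_pos: [492.4, -320.1, 92.2]
ee_rot: [0.001, 0.654, 0.757, -0.0]
force: [0.6, 0.3, -5.6]
grip_width: 0.146
grip_force: 97.8
```

```bash
python3 -c "
from h import *
print(ctrl.sense()['wrist_torque'])
go([633.5,-52.7,295],.14)"
```

```text
[-0.04961772 -0.06897808  0.0146375 ]
t 25.25 pos [ 492.4 -320.1   92.2] down [ 0.002 -0.001 -1.   ] yaw_y 0.1463 j6 -0.922 F [ 0.6  0.3 -5.6] g 12.447748359253158 97.79037952423096
  wz units 0.06   dxyz [ 9.79  7.09 -8.36]
```

>>> step_arm:
  increments:
    - {"dx": 0, "dy": 0, "dz": -0.6, "wx": 0, "wy": 0, "wz": 0}
    - {"dx": 0, "dy": 0, "dz": -0.8, "wx": 0, "wy": 0, "wz": 0}
    - {"dx": 0, "dy": 0, "dz": -1, "wx": 0, "wy": 0, "wz": 0}
    - {"dx": 0, "dy": 0, "dz": -1, "wx": 0, "wy": 0, "wz": 0}
    - {"dx": 0, "dy": 0, "dz": -1, "wx": 0, "wy": 0, "wz": 0}

```text
time_s: 25.75
eef_pos: [491.7, -319.5, 201.6]
ee_rot: [-0.0, 0.654, 0.757, 0.0]
force: [0.5, -0.5, -5.9]
grip_width: 0.148
grip_force: 98.1
```

>>> step_arm:
  increments:
    - {"dx": 0, "dy": 0, "dz": -1, "wx": 0, "wy": 0, "wz": 0}
    - {"dx": 0, "dy": 0, "dz": -1, "wx": 0, "wy": 0, "wz": 0}
    - {"dx": 0, "dy": 0, "dz": -1, "wx": 0, "wy": 0, "wz": 0}
    - {"dx": 0, "dy": 0, "dz": -0.7, "wx": 0, "wy": 0, "wz": 0}
    - {"dx": 0.3, "dy": 0.2, "dz": -0.3, "wx": 0, "wy": 0, "wz": 0}

```text
time_s: 26.25
eef_pos: [495.7, -312.1, 302.3]
ee_rot: [0.001, 0.654, 0.756, -0.0]
force: [-0.4, -0.2, -5.4]
grip_width: 0.144
grip_force: 98.2
```

>>> step_arm:
  increments:
    - {"dx": 0.7, "dy": 0.5, "dz": 0, "wx": 0, "wy": 0, "wz": 0}
    - {"dx": 0.8, "dy": 0.6, "dz": 0, "wx": 0, "wy": 0, "wz": 0}
    - {"dx": 0.8, "dy": 0.6, "dz": 0, "wx": 0, "wy": 0, "wz": 0}
    - {"dx": 0.8, "dy": 0.6, "dz": 0, "wx": 0, "wy": 0, "wz": 0}
    - {"dx": 0.8, "dy": 0.6, "dz": 0, "wx": 0, "wy": 0, "wz": 0}

```text
time_s: 26.75
eef_pos: [553.6, -202.8, 299.8]
ee_rot: [-0.001, 0.653, 0.757, -0.0]
force: [-0.1, -0.4, -5.5]
grip_width: 0.142
grip_force: 98.1
```

>>> step_arm:
  increments:
    - {"dx": 0.8, "dy": 0.6, "dz": 0, "wx": 0, "wy": 0, "wz": 0}
    - {"dx": 0.8, "dy": 0.6, "dz": 0, "wx": 0, "wy": 0, "wz": 0}
    - {"dx": 0.8, "dy": 0.6, "dz": 0, "wx": 0, "wy": 0, "wz": 0}
    - {"dx": 0.8, "dy": 0.6, "dz": 0, "wx": 0, "wy": 0, "wz": 0}
    - {"dx": 0.8, "dy": 0.6, "dz": 0, "wx": 0, "wy": 0, "wz": 0}

```text
time_s: 27.25
eef_pos: [613.1, -92.9, 299.7]
ee_rot: [-0.001, 0.653, 0.757, -0.0]
force: [-0.5, 0.1, -5.3]
grip_width: 0.142
grip_force: 98.1
```

>>> step_arm:
  increments:
    - {"dx": 0.8, "dy": 0.6, "dz": 0, "wx": 0, "wy": 0, "wz": 0}
    - {"dx": 0.6, "dy": 0.4, "dz": 0, "wx": 0, "wy": 0, "wz": 0}
    - {"dx": 0.2, "dy": 0.2, "dz": 0, "wx": 0, "wy": 0, "wz": 0}
    - {"dx": 0, "dy": 0, "dz": 0, "wx": 0, "wy": 0, "wz": 0}
    - {"dx": 0, "dy": 0, "dz": 0, "wx": 0, "wy": 0, "wz": 0}

```text
time_s: 27.75
eef_pos: [636.5, -51.5, 300.6]
ee_rot: [-0.0, 0.654, 0.757, -0.0]
force: [-0.5, -0.5, -4.8]
grip_width: 0.144
grip_force: 98.1
```

Run:
```python
from h import *
go([633.5,-52.7,254],.14)
for n in ['top','scene']:
    for i in range(3):
        c=cap(n)
        for l in ['lid','lid_grip']: print(n,l,*[(round(d['p'],2),w(c,d['point']).round(1)) for d in eyes.landmark_of(n,l)[:3] if w(c,d['point'])[0]>560])
    if n=='scene': cv2.imwrite('pics/lidover.png',cv2.resize(c['frame'][130:340,180:380],None,fx=2.8,fy=2.8,interpolation=cv2.INTER_CUBIC))
# lid disc edge fit (scene) about the TCP
s=ctrl.sense(); z0=s['eef_pos'][2]-77
g=cv2.GaussianBlur(cv2.cvtColor(c['frame'],cv2.COLOR_BGR2GRAY),(0,0),1).astype('f4')
print('lid z',z0)
```

```text
t 27.75 pos [636.5 -51.5 300.6] down [-0.001 -0.    -1.   ] yaw_y 0.1456 j6 -0.409 F [-0.5 -0.5 -4.8] g 12.256373714464436 98.10204148292542
  wz units 0.05   dxyz [-0.03 -0.12  1.62]
top lid (0.23, array([ 724. , -289.3,   -3.2]))
top lid_grip
top lid
top lid_grip
top lid
top lid_grip (0.6, array([644.6, -47.7, 291.6]))
scene lid (0.97, array([636.3, -51.6, 221.6]))
scene lid_grip (0.65, array([633.7, -52.9, 293.1]))
scene lid (0.7, array([632.1, -50.9, 221.4]))
scene lid_grip (0.84, array([636.1, -51.9, 292.6])) (0.72, array([657. , -55.4, 102.9]))
scene lid (0.8, array([633.5, -49.5, 221.5]))
scene lid_grip (0.83, array([634.7, -55.9, 289.7]))
lid z 223.7845712417124
```

View pics/lidover.png

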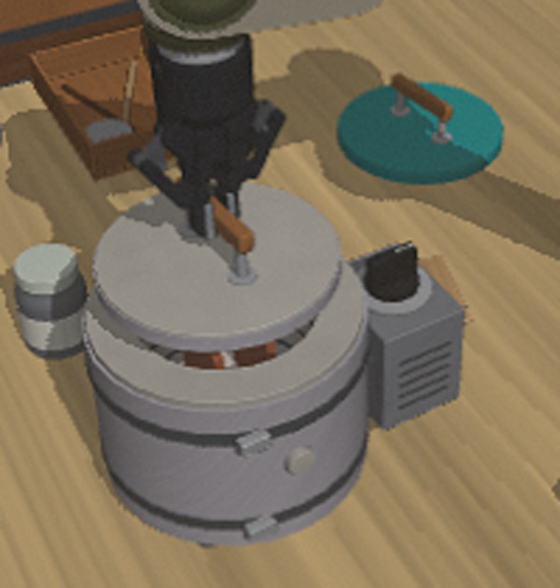

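The lid hangs level over the mouth, centred near (218,265) in the crop. I'll shift 3 mm and lower it.

>>> step_arm:
  increments:
    - {"dx": -0.04, "dy": -0.12, "dz": 0.3, "wx": 0, "wy": 0, "wz": 0}
    - {"dx": 0, "dy": 0, "dz": 0.3, "wx": 0, "wy": 0, "wz": 0}
    - {"dx": 0, "dy": 0, "dz": 0.3, "wx": 0, "wy": 0, "wz": 0}
    - {"dx": 0, "dy": 0, "dz": 0, "wx": 0, "wy": 0, "wz": 0}
    - {"dx": 0, "dy": 0, "dz": 0, "wx": 0, "wy": 0, "wz": 0}

```text
time_s: 29.15
eef_pos: [633.9, -52.1, 278.1]
ee_rot: [-0.0, 0.654, 0.757, -0.0]
force: [1.3, -0.4, -5.0]
grip_width: 0.139
grip_force: 97.9
```

>>> step_arm:
  increments:
    - {"dx": 0, "dy": 0, "dz": 0.15, "wx": 0, "wy": 0, "wz": 0}
    - {"dx": 0, "dy": 0, "dz": 0.15, "wx": 0, "wy": 0, "wz": 0}
    - {"dx": 0, "dy": 0, "dz": 0, "wx": 0, "wy": 0, "wz": 0}

```text
time_s: 29.45
eef_pos: [633.7, -52.1, 270.1]
ee_rot: [-0.001, 0.654, 0.757, -0.0]
force: [-0.2, 0.5, -6.1]
grip_width: 0.138
grip_force: 98.0
```

>>> step_arm:
  increments:
    - {"dx": 0, "dy": 0, "dz": 0.1, "wx": 0, "wy": 0, "wz": 0}
    - {"dx": 0, "dy": 0, "dz": 0.1, "wx": 0, "wy": 0, "wz": 0}
    - {"dx": 0, "dy": 0, "dz": 0, "wx": 0, "wy": 0, "wz": 0}

```text
time_s: 29.75
eef_pos: [633.8, -52.1, 265.3]
ee_rot: [-0.0, 0.654, 0.757, -0.0]
force: [-0.7, 0.4, -5.4]
grip_width: 0.148
grip_force: 98.0
```

>>> step_arm:
  increments:
    - {"dx": 0, "dy": 0, "dz": 0.1, "wx": 0, "wy": 0, "wz": 0}
    - {"dx": 0, "dy": 0, "dz": 0.06, "wx": 0, "wy": 0, "wz": 0}
    - {"dx": 0, "dy": 0, "dz": 0, "wx": 0, "wy": 0, "wz": 0}

```text
time_s: 30.05
eef_pos: [633.8, -52.4, 262.6]
ee_rot: [0.0, 0.654, 0.757, -0.0]
force: [-4.4, -2.1, 1.1]
grip_width: 0.148
grip_force: 99.0
```

>>> step_arm:
  increments:
    - {"dx": 0, "dy": 0, "dz": 0.06, "wx": 0, "wy": 0, "wz": 0}
    - {"dx": 0, "dy": 0, "dz": 0, "wx": 0, "wy": 0, "wz": 0}

```text
time_s: 30.25
eef_pos: [633.7, -52.6, 262.0]
ee_rot: [0.001, 0.654, 0.757, -0.0]
force: [-7.2, -3.5, 6.8]
grip_width: 0.143
grip_force: 99.8
```

>>> step_arm:
  increments:
    - {"dx": -0.05, "dy": -0.08, "dz": 0, "wx": 0, "wy": 0, "wz": 0}
    - {"dx": 0, "dy": 0, "dz": 0, "wx": 0, "wy": 0, "wz": 0}
    - {"dx": 0, "dy": 0, "dz": 0, "wx": 0, "wy": 0, "wz": 0}

```text
time_s: 30.55
eef_pos: [632.1, -53.7, 260.0]
ee_rot: [-0.0, 0.654, 0.757, -0.0]
force: [-1.9, -1.6, -3.5]
grip_width: 0.149
grip_force: 98.5
```

```bash
python3 -c "
from h import *
print(ctrl.sense()['wrist_torque'])
go([633.5,-52.7,254],.14)"
```

```text
[-0.15206391  0.22387796  0.03310583]
t 30.55 pos [632.1 -53.7 260. ] down [-0. -0. -1.] yaw_y 0.1462 j6 -0.415 F [-1.9 -1.6 -3.5] g 12.688229911781889 98.50438714027405
  wz units 0.06   dxyz [ 0.03  0.06 -0.  ]
```

>>> step_arm:
  increments:
    - {"dx": -0.03, "dy": -0.04, "dz": 0.04, "wx": 0, "wy": 0, "wz": 0}
    - {"dx": 0, "dy": 0, "dz": 0, "wx": 0, "wy": 0, "wz": 0}
    - {"dx": 0, "dy": 0, "dz": 0, "wx": 0, "wy": 0, "wz": 0}

```text
time_s: 30.85
eef_pos: [631.8, -54.0, 260.0]
ee_rot: [0.001, 0.653, 0.757, 0.001]
force: [3.1, 3.3, 2.5]
grip_width: 0.147
grip_force: 99.3
```

>>> step_arm:
  increments:
    - {"dx": 0, "dy": 0, "dz": 0.04, "wx": 0, "wy": 0, "wz": 0}
    - {"dx": 0, "dy": 0, "dz": 0, "wx": 0, "wy": 0, "wz": 0}

```text
time_s: 31.05
eef_pos: [631.8, -54.0, 260.0]
ee_rot: [0.001, 0.653, 0.757, 0.001]
force: [1.4, 5.0, 7.3]
grip_width: 0.147
grip_force: 100.0
```

>>> step_arm:
  increments:
    - {"dx": 0, "dy": 0, "dz": 0, "wx": 0, "wy": 0, "wz": 0}
    - {"dx": 0, "dy": 0, "dz": 0, "wx": 0, "wy": 0, "wz": 0}
    - {"dx": 0, "dy": 0, "dz": 0, "wx": 0, "wy": 0, "wz": 0}
    - {"dx": 0, "dy": 0, "dz": -0.4, "wx": 0, "wy": 0, "wz": 0}
    - {"dx": 0, "dy": 0, "dz": -0.7, "wx": 0, "wy": 0, "wz": 0}
  fingers: 45

```text
time_s: 31.55
eef_pos: [630.9, -54.6, 285.6]
ee_rot: [-0.001, 0.654, 0.757, -0.001]
force: [0.5, -0.4, -0.1]
grip_width: 0.522
grip_force: 0.0
```

>>> step_arm:
  increments:
    - {"dx": 0, "dy": 0, "dz": -1, "wx": 0, "wy": 0, "wz": 0}
    - {"dx": 0, "dy": 0, "dz": -0.6, "wx": 0, "wy": 0, "wz": 0}
    - {"dx": 0, "dy": -1, "dz": 0, "wx": 0, "wy": 0, "wz": 0}
    - {"dx": 0, "dy": -1, "dz": 0, "wx": 0, "wy": 0, "wz": 0}
    - {"dx": 0, "dy": -1, "dz": 0, "wx": 0, "wy": 0, "wz": 0}

```text
time_s: 32.05
eef_pos: [556.1, -65.6, 326.4]
ee_rot: [0.0, 0.654, 0.757, 0.0]
force: [-0.2, -0.2, -0.8]
grip_width: 0.525
grip_force: 0.0
```

>>> step_arm:
  increments:
    - {"dx": 0, "dy": -1, "dz": 0, "wx": 0, "wy": 0, "wz": 0}
    - {"dx": 0, "dy": -1, "dz": 0, "wx": 0, "wy": 0, "wz": 0}
    - {"dx": 0, "dy": -1, "dz": 0, "wx": 0, "wy": 0, "wz": 0}
    - {"dx": 0, "dy": 0, "dz": 0, "wx": 0, "wy": 0, "wz": -1}
    - {"dx": 0, "dy": 0, "dz": 0, "wx": 0, "wy": 0, "wz": -1}

```text
time_s: 32.55
eef_pos: [482.4, -76.6, 327.0]
ee_rot: [0.001, 0.569, 0.822, 0.0]
force: [1.1, -0.3, -0.1]
grip_width: 0.526
grip_force: 0.0
```

>>> step_arm:
  increments:
    - {"dx": 0, "dy": 0, "dz": 0, "wx": 0, "wy": 0, "wz": -1}
    - {"dx": 0, "dy": 0, "dz": 0, "wx": 0, "wy": 0, "wz": -1}
    - {"dx": 0, "dy": 0, "dz": 0, "wx": 0, "wy": 0, "wz": -1}
    - {"dx": 0, "dy": 0, "dz": 0, "wx": 0, "wy": 0, "wz": -1}
    - {"dx": 0, "dy": 0, "dz": 0, "wx": 0, "wy": 0, "wz": -1}

```text
time_s: 33.05
eef_pos: [482.9, -76.6, 326.6]
ee_rot: [0.0, 0.337, 0.942, -0.0]
force: [0.1, -0.1, 1.0]
grip_width: 0.526
grip_force: 0.0
```

>>> step_arm:
  increments:
    - {"dx": 0, "dy": 0, "dz": 0, "wx": 0, "wy": 0, "wz": -1}
    - {"dx": 0, "dy": 0, "dz": 0, "wx": 0, "wy": 0, "wz": -1}
    - {"dx": 0, "dy": 0, "dz": 0, "wx": 0, "wy": 0, "wz": -1}
    - {"dx": 0, "dy": 0, "dz": 0, "wx": 0, "wy": 0, "wz": -1}
    - {"dx": 0, "dy": 0, "dz": 0, "wx": 0, "wy": 0, "wz": -1}

```text
time_s: 33.55
eef_pos: [482.9, -76.5, 326.6]
ee_rot: [0.0, 0.082, 0.997, -0.0]
force: [1.2, 0.2, 0.3]
grip_width: 0.529
grip_force: 0.0
```

>>> step_arm:
  increments:
    - {"dx": 0, "dy": 0, "dz": 0, "wx": 0, "wy": 0, "wz": -1}
    - {"dx": 0, "dy": 0, "dz": 0, "wx": 0, "wy": 0, "wz": -1}
    - {"dx": 0, "dy": 0, "dz": 0, "wx": 0, "wy": 0, "wz": -0.2}
    - {"dx": 0, "dy": 0, "dz": 0, "wx": 0, "wy": 0, "wz": 0}

```text
time_s: 33.95
eef_pos: [482.8, -76.5, 326.2]
ee_rot: [0.0, -0.03, 1.0, -0.0]
force: [0.3, 0.0, 0.8]
grip_width: 0.525
grip_force: 0.0
```

Run:
```python
from h import *
go([465.8,-62.8,250],1.631)
for n in ['scene']:
    for i in range(2):
        c=cap(n)
        for l in ['lid','lid_grip','power_grip']: print(n,l,*[(round(d['p'],2),w(c,d['point']).round(1)) for d in eyes.landmark_of(n,l)[:3]])
cv2.imwrite('pics/lidon.png',cv2.resize(c['frame'][130:340,180:380],None,fx=2.8,fy=2.8,interpolation=cv2.INTER_CUBIC))
```

```text
t 33.95 pos [482.8 -76.5 326.2] down [ 0. -0. -1.] yaw_y 1.6314 j6 -2.029 F [0.3 0.  0.8] g 44.81613978879299 0.0
  wz units 0.0   dxyz [0.65 0.59 2.81]
scene lid (0.94, array([ 219.4, -425.6,    0.7])) (0.74, array([630.3, -56.3, 184.4])) (0.18, array([ 350.5, -175.7,   -2.3]))
scene lid_grip (0.94, array([628.8, -53.9, 253.4])) (0.87, array([ 221.3, -420. ,   67.8]))
scene power_grip (0.58, array([462. , -66.8, 167.8])) (0.53, array([507.2, 331.6,  -2.3]))
scene lid (0.95, array([ 219.9, -427.4,   -0.7])) (0.79, array([630.2, -56.9, 178.8]))
scene lid_grip (0.93, array([ 221.8, -422.9,   66.9])) (0.76, array([629.5, -56.5, 249.7]))
scene power_grip (0.91, array([464.6, -65.5, 168.3])) (0.67, array([461.6, 336.4,  14.4]))
```

View pics/lidon.png

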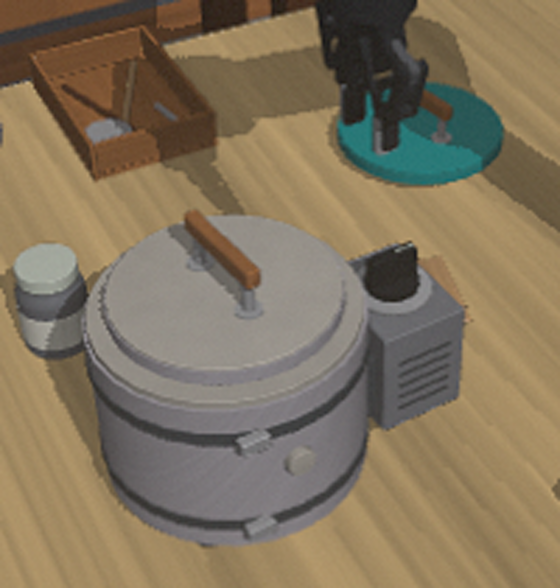

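The lid sits level in the mouth at about (225,300), and the switch bar is untouched at (390,272). Now for the switch.

>>> step_arm:
  increments:
    - {"dx": 0.65, "dy": 0.59, "dz": 0.5, "wx": 0, "wy": 0, "wz": 0}
    - {"dx": 0, "dy": 0, "dz": 0.8, "wx": 0, "wy": 0, "wz": 0}
    - {"dx": 0, "dy": 0, "dz": 0.8, "wx": 0, "wy": 0, "wz": 0}
    - {"dx": 0, "dy": 0, "dz": 0.8, "wx": 0, "wy": 0, "wz": 0}
    - {"dx": 0, "dy": 0, "dz": 0.8, "wx": 0, "wy": 0, "wz": 0}

```text
time_s: 34.85
eef_pos: [465.7, -62.7, 232.6]
ee_rot: [0.0, -0.031, 1.0, -0.0]
force: [0.2, -0.9, -1.6]
grip_width: 0.523
grip_force: 0.0
```

>>> step_arm:
  increments:
    - {"dx": 0, "dy": 0, "dz": 0.8, "wx": 0, "wy": 0, "wz": 0}
    - {"dx": 0, "dy": 0, "dz": 0.8, "wx": 0, "wy": 0, "wz": 0}
    - {"dx": 0, "dy": 0, "dz": 0.5, "wx": 0, "wy": 0, "wz": 0}
    - {"dx": 0, "dy": 0, "dz": 0, "wx": 0, "wy": 0, "wz": 0}
    - {"dx": 0, "dy": 0, "dz": 0, "wx": 0, "wy": 0, "wz": 0}

```text
time_s: 35.35
eef_pos: [465.9, -62.8, 181.3]
ee_rot: [0.0, -0.031, 1.0, -0.0]
force: [1.4, -1.0, 0.0]
grip_width: 0.529
grip_force: 0.0
```

>>> step_arm:
  increments:
    - {"dx": 0, "dy": 0, "dz": 0, "wx": 0, "wy": 0, "wz": 0}
    - {"dx": 0, "dy": 0, "dz": 0, "wx": 0, "wy": 0, "wz": 0}
    - {"dx": 0, "dy": 0, "dz": 0, "wx": 0, "wy": 0, "wz": 0}
    - {"dx": 0, "dy": 0, "dz": 0, "wx": 0, "wy": 0, "wz": 0}
    - {"dx": 0, "dy": 0, "dz": 0, "wx": 0, "wy": 0, "wz": 0}
  fingers: 0
  squeeze: 25

```text
time_s: 35.85
eef_pos: [466.1, -63.8, 181.7]
ee_rot: [0.001, -0.031, 1.0, -0.001]
force: [-1.0, -6.4, 3.1]
grip_width: 0.154
grip_force: 29.0
```

>>> step_arm:
  increments:
    - {"dx": 0, "dy": -0.04, "dz": 0, "wx": 0, "wy": 0, "wz": 0.6}
    - {"dx": 0, "dy": 0, "dz": 0, "wx": 0, "wy": 0, "wz": 0.8}
    - {"dx": 0, "dy": 0, "dz": 0, "wx": 0, "wy": 0, "wz": 0.8}
    - {"dx": 0, "dy": 0, "dz": 0, "wx": 0, "wy": 0, "wz": 0.8}
    - {"dx": 0, "dy": 0, "dz": 0, "wx": 0, "wy": 0, "wz": 0.8}

```text
time_s: 36.35
eef_pos: [466.1, -64.3, 181.7]
ee_rot: [0.001, 0.169, 0.986, -0.001]
force: [-1.5, -4.7, 2.6]
grip_width: 0.156
grip_force: 29.1
```

>>> step_arm:
  increments:
    - {"dx": 0, "dy": 0, "dz": 0, "wx": 0, "wy": 0, "wz": 0.8}
    - {"dx": 0, "dy": 0, "dz": 0, "wx": 0, "wy": 0, "wz": 0.8}
    - {"dx": 0, "dy": 0, "dz": 0, "wx": 0, "wy": 0, "wz": 0.8}
    - {"dx": 0, "dy": 0, "dz": 0, "wx": 0, "wy": 0, "wz": 0.8}
    - {"dx": 0, "dy": 0, "dz": 0, "wx": 0, "wy": 0, "wz": 0.8}

```text
time_s: 36.85
eef_pos: [465.9, -64.7, 181.7]
ee_rot: [0.001, 0.37, 0.929, -0.001]
force: [-3.7, -5.6, 3.9]
grip_width: 0.155
grip_force: 29.1
```

>>> step_arm:
  increments:
    - {"dx": 0, "dy": 0, "dz": 0, "wx": 0, "wy": 0, "wz": 0.8}
    - {"dx": 0, "dy": 0, "dz": 0, "wx": 0, "wy": 0, "wz": 0.8}
    - {"dx": 0, "dy": 0, "dz": 0, "wx": 0, "wy": 0, "wz": 0.5}
    - {"dx": 0, "dy": 0, "dz": 0, "wx": 0, "wy": 0, "wz": 0}
    - {"dx": 0, "dy": 0, "dz": 0, "wx": 0, "wy": 0, "wz": 0}

```text
time_s: 37.35
eef_pos: [465.8, -64.9, 181.7]
ee_rot: [0.001, 0.468, 0.884, -0.001]
force: [-4.1, -6.4, 4.8]
grip_width: 0.156
grip_force: 29.2
```

```bash
python3 -c "
from h import *
print(ctrl.sense()['wrist_torque'])
go([465.8,-62.8,172],1.631-1.047)"
```

```text
[-1.08245071  0.60818677  0.06311337]
t 37.35 pos [465.8 -64.9 181.7] down [ 0.001 -0.003 -1.   ] yaw_y 0.5965 j6 -0.982 F [-4.1 -6.4  4.8] g 13.338454104633987 29.193103909492493
  wz units 0.12   dxyz [0.07 0.05 0.15]
```

>>> step_arm:
  increments:
    - {"dx": 0, "dy": 0, "dz": 0, "wx": 0, "wy": 0, "wz": 0.3}
    - {"dx": 0, "dy": 0, "dz": 0, "wx": 0, "wy": 0, "wz": 0.2}
    - {"dx": 0, "dy": 0, "dz": 0, "wx": 0, "wy": 0, "wz": 0}

```text
time_s: 37.65
eef_pos: [465.8, -64.9, 181.7]
ee_rot: [0.001, 0.49, 0.872, -0.001]
force: [-4.0, -6.3, 4.6]
grip_width: 0.154
grip_force: 40.1
```

```bash
python3 -c "
from h import *
print(ctrl.sense()['wrist_torque'])
go([465.8,-62.8,172],1.631-1.047)"
```

```text
[-1.1637852   0.59475752  1.04464479]
t 37.65 pos [465.8 -64.9 181.7] down [ 0.    -0.004 -1.   ] yaw_y 0.5461 j6 -0.931 F [-4.  -6.3  4.6] g 13.116987154675675 40.0880491733551
  wz units -0.36   dxyz [0.07 0.05 0.15]
```

The wrist torque about z jumped to 1 N m, so the switch is at its stop. I'll back off slightly, release and lift.

>>> step_arm:
  increments:
    - {"dx": 0, "dy": 0, "dz": 0, "wx": 0, "wy": 0, "wz": -0.3}
    - {"dx": 0, "dy": 0, "dz": 0, "wx": 0, "wy": 0, "wz": 0}
    - {"dx": 0, "dy": 0, "dz": 0, "wx": 0, "wy": 0, "wz": 0}
    - {"dx": 0, "dy": 0, "dz": 0, "wx": 0, "wy": 0, "wz": 0}
    - {"dx": 0, "dy": 0, "dz": -0.4, "wx": 0, "wy": 0, "wz": 0}
  fingers: 45

```text
time_s: 38.15
eef_pos: [465.3, -63.5, 190.3]
ee_rot: [-0.001, 0.477, 0.879, -0.0]
force: [0.1, -0.6, -0.0]
grip_width: 0.527
grip_force: 0.0
```

>>> step_arm:
  increments:
    - {"dx": 0, "dy": 0, "dz": -1, "wx": 0, "wy": 0, "wz": 0}
    - {"dx": 0, "dy": 0, "dz": -1, "wx": 0, "wy": 0, "wz": 0}
    - {"dx": 0, "dy": 0, "dz": -1, "wx": 0, "wy": 0, "wz": 0}
    - {"dx": 0, "dy": 0, "dz": -1, "wx": 0, "wy": 0, "wz": 0}
    - {"dx": 0, "dy": -1, "dz": 0, "wx": 0, "wy": 0, "wz": 0}

```text
time_s: 38.65
eef_pos: [446.3, -77.2, 294.4]
ee_rot: [0.003, 0.477, 0.879, 0.0]
force: [0.2, -0.5, -0.9]
grip_width: 0.526
grip_force: 0.0
```

>>> step_arm:
  increments:
    - {"dx": 0, "dy": -1, "dz": 0, "wx": 0, "wy": 0, "wz": 0}
    - {"dx": 0, "dy": -1, "dz": 0, "wx": 0, "wy": 0, "wz": 0}
    - {"dx": 0, "dy": 0, "dz": 0, "wx": 0, "wy": 0, "wz": 0}
    - {"dx": 0, "dy": 0, "dz": 0, "wx": 0, "wy": 0, "wz": 0}

```text
time_s: 39.05
eef_pos: [403.0, -104.6, 291.5]
ee_rot: [0.001, 0.478, 0.878, 0.0]
force: [-0.1, -0.3, 1.0]
grip_width: 0.523
grip_force: 0.0
```

```bash
python3 -c "
from h import *
print(ctrl.sense()['force'])
c=cap('scene'); cv2.imwrite('pics/final.png',cv2.resize(c['frame'][130:440,180:440],None,fx=1.9,fy=1.9,interpolation=cv2.INTER_CUBIC))"
```

```text
[-0.05111329 -0.26529081  1.0085843 ]
```

View pics/final.png

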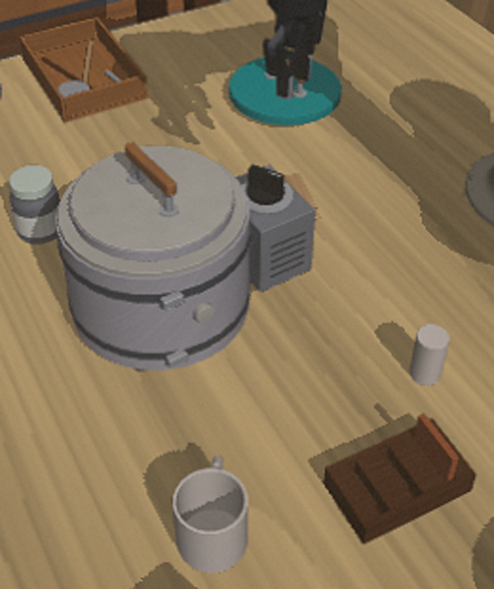

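The lid is seated (155,205), the switch has turned (265,185), only the short tile is left in the rack (437,445), and the arm is clear of everything.

```bash
python3 -c "
from h import *
print(finish_job())"
```

```text
the job is handed in; nothing more can be done
None
```

Job handed in at about 39 s: both tall tiles stand in the setter, the white lid is seated level on the rim, and the switch is turned to its stop; `finish_job()` gave no pass/fail result.

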